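Clear, cover and start the spin coater

ROBOT

A 6-joint arm with a two-finger parallel gripper is mounted at the origin on the work surface. World frame = base frame: x ahead of the robot, y to its left, z up, the work surface at z = 0. Lengths are in m, angles in rad, forces in N, time in s.
With the tool pointing down it reaches from about 0.25 to 0.775 m from the base axis. Payload 4 kg.
Tool frame: the origin (TCP) lies on the centre line of the jaws, within the pads' length; the fingertips stand robot.tips_ahead ahead of it and the grasp point (between the pads) lies 8 mm behind it (robot.tips_ahead is the distance from the TCP to the fingertips, in m); z points along the fingers, y is the line along which they close (so a half turn about z gives the same grasp; the last joint's range is limited). The gripper opens to 94 mm and grips with 3 to 60 N. Pads are 16 mm wide; open, the fingers measure 119 mm over their backs; the gripper's body (75 mm by 177 mm) begins 78 mm behind the grasp point.
Start: joints at [1.228, 0.087, 1.371, -0, 1.684, -0.103], TCP at [0.131, 0.534, 0.217] pointing down, gripper open.
Joint ranges: [-3.1, 3.1], [-0.76, 2.03], [0.27, 2.55], [-1.08, 4.22], [0.17, 2.65], [-2.57, 2.57]. Speed limits (rad/s): [2.79, 2.79, 3.14, 3.14, 3.14, 3.14].

INTERFACE

Orientations are given as [roll, pitch, yaw] about the fixed x, y, z axes, in that order (R = Rz(yaw) Ry(pitch) Rx(roll)).
In Python, from bench import robot, snapshot, close_job, spotter gives the robot as it stands. The module is installed in compiled form; this text tells all that it offers.
- The arm moves only by the tool servo_tool, never from a script. Its argument "commands" is one flat list of numbers, 7 for each row, row after row: the shift along the tool's x, y, z in m, then the turn, a rotation vector about the tool's x, y, z in degrees, then the finger opening in m, from 0 to 0.094. In form: [x, y, z, ax, ay, az, grip, x, y, z, ax, ay, az, grip, ...]. A call has 1 to 10 rows; each row is the pose to reach, as a shift and turn from the pose commanded when the call began, along the tool's axes at that moment; what a row does not reach only later rows make up. A row lasts 1/8 s, in which the tool goes at most 62.5 mm and 10.7 degrees, less where a joint would pass 70% of its speed; a pose out of reach is approached as far as the arm can. A call with a gripper value outside its range is refused whole. The fingers move at their own pace and stop on an object; the grip force is fixed at half the most. Time passes only in rows, so rows that repeat a pose let the fingers close. It gives the time, the measured TCP pose, the force, the opening and the grip force at its end, in the units of the state.
- robot.get_obs(): the state, without advancing time (a new reading comes with each control period).
- snapshot(name): name is "scene" or "top" or "wrist"; returns a dict with "img" (420x560x3 uint8, blue, green, red), "camera_matrix" (3x3 intrinsics, pixels), "extrinsics" (4x4, takes a point from camera to world coordinates); the wrist camera has in their place "hand_eye" (4x4, takes a point from camera to tool coordinates, whose origin is the TCP and whose axes are the flange's). Camera axes: x right, y down, z forward; pixel columns grow to the right and rows downward; lengths in m; the calibration is good to about 2 mm. A picture is of the moment at which its call begins: read the wrist's pose just before it. There is no depth.
- close_job(): hands the job in; it is judged then, once.
Trained networks look in a picture, given as the dict that the camera call returned (one of the last four; its "shot" number tells which), for a name from the list of things; names that differ only in an ending like _2 or _b are one class to them, and where a whole thing is asked for, a point or a joint stands for the part that bears it (a point fixed in the world has none). Each returns a list of dicts, best first, with "conf" (0 to 1); they miss things now and then, are a little off and sometimes report something else, mostly with a low value. They report only what shows in the picture. A call takes as long as a camera call. They do not tell look-alikes from the thing itself.
- spotter.trace(name, picture): "region" (420x560 bool, what is visible of it) and "box" ([left, top, width, height] in pixels, round what is visible of it).
The state is a dict: "time": time; "joint_positions": joint angles; "qvel": joint speeds; "joint_torque": joint torques, N m; "tool_pos": TCP position; "ee_rot": TCP orientation; "wrist_force": force on the tool from outside, world axes, zero at the start; "wrist_torque": the same for the moment, N m; "width": finger opening in m; "finger_force": force on a finger pad.
Only numpy, scipy, OpenCV 4.12 (cv2) and the standard library are available. Lean on these libraries where they do the work, as an engineer would, in place of code of your own. Each camera call takes 0.05 s, during which the arm holds its last target. There are 200 camera calls.

TASK

Get the spin coater ready and start it: first clear every small jar that was left on its deck and on its chuck into the steel tray, standing upright. Then lift the cover up and off its two-pronged hook and seat it flat on the bowl with its two ears across the machine (left and right), turn the lock collar by its post fully round to the locked mark so that its claws hold down the ears, and last of all press the start button. Leave the bottle, the dish and the tweezers as they are.

Things in the scene. Friction and masses are not known exactly. Their poses are not given: they have to be found in the camera images.
- coater: spin coater, fixed: grey housing 320 x 320 x 70 mm; its flat top is the deck, with a lip 8 mm high, 6 mm wide round the edge. Origin at the centre of the underside, on the bowl's axis; x away from the robot, y left, z up. Jars stand on the deck just outside the collar, on the robot's side in the way of the collar's post, on the left, and one on the chuck, where it would hold the cover up
- bowl_rim (a point): centre of the bowl's mouth at the height of its rim, 40 mm above the deck; axes as the coater's. The bowl stands in the middle of the deck: outer radius 80 mm, bore radius 68 mm. In it a flat chuck, radius 56 mm, top 14 mm above the deck
- collar (a joint): angle of the captive lock collar about the bowl's axis, counter-clockwise from above: 0 to 0.15 rad at the start (open), locked mark 2.32, stop 2.36; stays where left, friction 0.12 N m. An aluminium ring round the bowl, outer radius 98 mm, 10 to 22 mm above the deck, with a radial arm carrying the post and two claws half a turn apart, 83 to 100 mm from the axis, up to 55 mm above the deck
- collar_post (a point): grip point of the collar's upright round post, 16 mm in diameter, 125 mm from the bowl's axis, top 54 mm above the deck; this point is on its axis 42 mm above the deck. At collar 0 it is at 112 degrees (counter-clockwise from the coater's +x) and swings through the robot's side (180) to 245 degrees, where the claws are over the coater's +y and -y sides, 10 mm above the rim
- lock_mark (a point): point on the deck right below where the post stands at the locked mark; the longer black line on the deck just outside it is the mark (the shorter one marks open)
- start (a joint): travel of the start button, 0 up to 0.006 m fully down; springs back, about 5 N; it counts as pressed beyond 0.004
- start_top (a point): centre of the top of the round start button, 28 mm in diameter, on the deck's right front corner; pressed straight down
- cover: round aluminium cover, 0.28 kg, hanging level. Origin: centre of the disc's underside (rests on the rim), z up. Disc radius 78, 6 mm thick; ears 20 mm wide at +y and -y reach to 90 mm; tapered spigot 10 mm deep below, radius 56 to 64.5 mm. A 12 mm stem rises to z 46 mm and carries a black grip block 44 (x) by 32 (y), z 46 to 80 mm, that rests on the prongs. Fits either way round
- stand: hook stand, fixed; origin on the table below the hanging point, z up, +x towards its upright, which is 105 to 121 mm from that point and no higher than the prongs. Two level prongs along x (6 mm wide, 8 thick, 18 apart inside) pass either side of the cover's stem; their ends at -x, 34 to 40 mm from the hanging point, turn up 10 mm
- hook (a point): the hanging point: midway between the prongs at the height of their top, 170 mm above the table. To come off, the cover must rise more than 10 and less than 30 mm, then go out along the stand's -x; it is clear of the prongs after 130 mm
- tray: open steel tray, fixed, 260 mm (x) by 160 mm (y), walls 4 mm thick and 26 mm high, floor 4 mm thick; origin at the centre of its underside, z up; big enough for six jars 72 mm apart along x and 68 mm along y
- jar0: small lidded glass jar standing upright, a cylinder 40 mm in diameter and 40 mm tall, 90 g; origin at the centre of its underside, z up; always present, on the chuck
- jar1: small lidded glass jar standing upright, a cylinder 40 mm in diameter and 40 mm tall, 90 g; origin at the centre of its underside, z up; on the deck; may be absent
- jar2: small lidded glass jar standing upright, a cylinder 40 mm in diameter and 40 mm tall, 90 g; origin at the centre of its underside, z up; on the deck; may be absent
- jar3: small lidded glass jar standing upright, a cylinder 40 mm in diameter and 40 mm tall, 90 g; origin at the centre of its underside, z up; on the deck; may be absent
- jar4: small lidded glass jar standing upright, a cylinder 40 mm in diameter and 40 mm tall, 90 g; origin at the centre of its underside, z up; on the deck; may be absent
- bottle: amber bottle 64 mm in diameter, 150 mm tall, a bystander; origin at the centre of its underside
- dish: shallow glass dish, 80 mm in diameter, 18 mm tall, a bystander; origin at the centre of its underside
- tweezers: steel tweezers about 147 mm long lying along their x, 6 mm tall, a bystander; origin near the middle on the underside
Things that resemble listed ones, but are neither listed nor needed, are in the scene too. What is shaped like the jar3 but purple is not meant. Leave any blue look-alike of the jar1 alone.

How it is judged:
By the outcome, as a careful person would: the job done as asked, in the order asked, and still so for the second after the job is handed in, with the robot touching nothing.
Of jar1, jar2, jar3, jar4 only 2 to 4 are there at a start; the rules pass over those that are not, and their reading is None.
At some moment in a run one of jar1, jar2, jar3, jar4 may be knocked a few centimetres aside while the robot is not near it.
It also fails if it takes over 210 s, if anything falls off the work surface, if the arm or the gripper's body presses on something with over 40 N, if the wrist force passes 120 N, or if a joint passes its speed limit or range.

## Working session

There is one attempt and no reset: what is moved stays moved. The work goes in short steps, Python scripts to look and compute and a tool call to move; the robot and the scene stay as the last step left them, time stands still between calls to the robot, and variables do not carry over. Pictures are saved under pics/ and viewed, at most 14 in all, crops included, and the job is handed in when it is done.

Besides the shell and the picture viewer there is one more tool, called after "Request:" as a command line: name --argument value ..., lists and objects as JSON in quotes. servo_tool: Moves the arm, as the interface text tells. Its arguments: {"type":"object","properties":{"commands":{"type":"array","items":{"type":"number"}}},"required":["commands"]}

```bash
mkdir -p pics; ls
cat > h.py <<'E'
import numpy as np, cv2
from bench import robot, snapshot, close_job, spotter
from scipy.spatial.transform import Rotation as R
def pose():
    o=robot.get_obs(); T=np.eye(4); T[:3,3]=o["tool_pos"]; r=np.array(o["ee_rot"])
    T[:3,:3]=R.from_euler("xyz",r).as_matrix() if r.size==3 else r.reshape(3,3)
    return o,T
def shot(name):
    o,T=pose(); p=snapshot(name)
    p["E"]=T@p["hand_eye"] if name=="wrist" else np.array(p["extrinsics"]); return p
def ray(p,u,v,z):
    K=np.array(p["camera_matrix"]); d=p["E"][:3,:3]@np.linalg.solve(K,[u,v,1]); c=p["E"][:3,3]
    return c+d*(z-c[2])/d[2]
def proj(p,X):
    X=np.atleast_2d(X); Q=(X-p["E"][:3,3])@p["E"][:3,:3]; q=Q@np.array(p["camera_matrix"]).T
    return q[:,:2]/q[:,2:]
def go(x,y,z,yaw=None):
    "shift in tool axes to world target"
    o,T=pose(); return T[:3,:3].T@(np.array([x,y,z])-T[:3,3])
E
python3 - <<'E'
from h import *
o,T=pose(); print(o); print(T.round(3), robot.tips_ahead)
for n in ("scene","top"):
    p=shot(n); cv2.imwrite(f"pics/{n}0.png",p["img"]); print(n,p["E"].round(3).tolist(),np.array(p["camera_matrix"]).tolist())
    for k in ("jar0","cover","collar_post","start_top","tray","stand","coater"):
        for d in spotter.trace(k,p)[:7]:
            ys,xs=np.nonzero(d["region"]); print(k,round(d["conf"],2),d["box"],xs.mean().round(1),ys.mean().round(1),p["img"][d["region"]].mean(0).round())
E
```

```text
pics
{'time': 0.0, 'joint_positions': array([ 1.22795195e+00,  8.79722608e-02,  1.37226909e+00, -2.05580183e-05,
        1.68363067e+00, -1.03104662e-01]), 'qvel': array([0.00102405, 0.00085066, 0.00099016, 0.00297893, 0.00034259,
       0.00085825]), 'joint_torque': array([ 1.25067862e-03, -3.40174878e+01, -3.02436054e+01,  7.18907034e-02,
        3.26660858e-02, -1.75419564e-04]), 'tool_pos': array([0.13042718, 0.53375116, 0.21528723]), 'ee_rot': array([-3.13932328e+00, -2.14273683e-04,  2.90185040e+00]), 'wrist_force': array([ 0.05646693, -0.96962963,  0.06613108]), 'wrist_torque': array([-0.05659812, -0.0197231 , -0.03593477]), 'finger_force': 0.0, 'width': 0.09371018040310168}
[[-0.971  0.237 -0.001  0.13 ]
 [ 0.237  0.971 -0.002  0.534]
 [ 0.    -0.002 -1.     0.215]
 [ 0.     0.     0.     1.   ]] 0.011
scene [[0.726, 0.369, -0.58, 1.03], [0.688, -0.378, 0.62, -0.579], [0.009, -0.849, -0.528, 0.6], [0.0, 0.0, 0.0, 1.0]] [[385.2607410628352, 0.0, 272.24105730918484], [0.0, 385.2607410628352, 217.10200066516822], [0.0, 0.0, 1.0]]
jar0 0.87 [244.6, 225.2, 14.8, 26.4] 249.1 240.2 
[... 1626 characters left out ...]
.3, 20.9] 315.0 219.1 [44. 45. 48.]
jar0 0.65 [244.8, 216.1, 13.0, 19.5] 250.9 224.9 [45. 45. 48.]
jar0 0.5 [272.9, 166.3, 16.2, 19.8] 280.0 176.0 [56. 57. 60.]
cover 0.71 [408.0, 174.9, 77.5, 66.2] 446.6 209.8 [147. 146. 142.]
collar_post 0.62 [229.9, 138.0, 92.3, 85.9] 276.4 182.4 [169. 169. 166.]
start_top 0.44 [337.8, 223.9, 11.2, 12.3] 341.5 230.5 [167. 171. 172.]
tray 0.56 [104.3, 156.4, 76.2, 114.7] 140.5 213.6 [146. 138. 143.]
tray 0.41 [333.5, 225.5, 15.4, 12.4] 341.2 230.9 [148. 151. 152.]
stand 0.66 [120.8, 105.5, 34.3, 41.9] 135.5 124.9 [58. 76. 93.]
stand 0.65 [408.7, 152.7, 61.4, 75.3] 438.9 170.6 [86. 82. 83.]
stand 0.3 [204.4, 110.1, 150.8, 148.4] 279.5 183.0 [132. 132. 128.]
```

View pics/scene0.png

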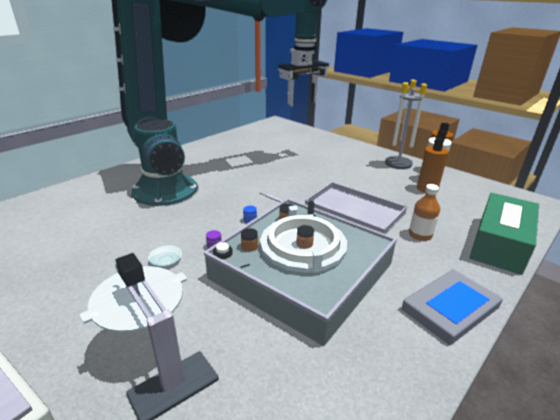

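View pics/top0.png

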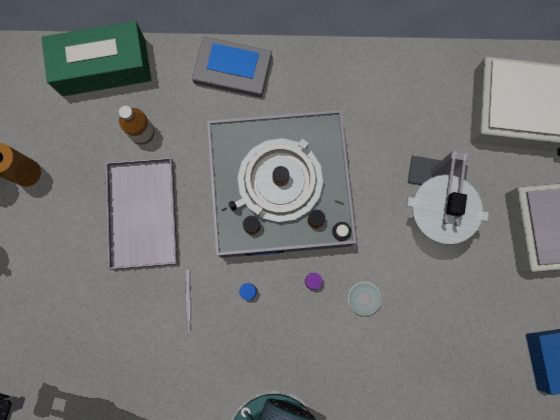

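The scene view shows three jars on the machine: chuck at (305,236), robot side at (249,240) and left at (285,211). The top view has them at (281,176), (317,219) and (252,225). The blue (248,292) and purple (314,281) look-alikes stand on the table. The post is at (233,205), the button at (342,231), the tray at (140,213) and the cover at (447,210).

```bash
cat >> h.py <<'E'
from scipy.optimize import minimize
def box(sx,sy,z0,z1,cx=0,cy=0):
    return np.array([[cx+a*sx/2,cy+b*sy/2,z] for a in(-1,1) for b in(-1,1) for z in(z0,z1)])
def circ(r,z,cx=0,cy=0,n=48):
    a=np.linspace(0,2*np.pi,n,endpoint=False); return np.c_[cx+r*np.cos(a),cy+r*np.sin(a),0*a+z]
COAT=box(.32,.32,0,.078); TRAY=box(.26,.16,0,.026)
JAR=np.r_[circ(.02,0),circ(.02,.04)]
def put(M,q,z=0):
    c,s=np.cos(q[2]),np.sin(q[2]); return M@np.array([[c,-s,0],[s,c,0],[0,0,1]]).T+[q[0],q[1],z]
def hullmask(uv,S=4):
    m=np.zeros((420*S,560*S),np.uint8); h=cv2.convexHull(np.float32(uv)); h=((h+.5)*S-.5)
    cv2.fillConvexPoly(m,np.int32(np.round(np.clip(h,-5000,5000))),1); return m
def hullof(reg,S=4):
    ys,xs=np.nonzero(reg); return hullmask(np.r_[np.c_[xs-.5,ys-.5],np.c_[xs+.5,ys+.5],np.c_[xs-.5,ys+.5],np.c_[xs+.5,ys-.5]],S)
def biggest(reg):
    n,l,s,_=cv2.connectedComponentsWithStats(reg.astype(np.uint8)); return l==1+np.argmax(s[1:,4])
def fit(parts,q0,obs,z=0):
    "obs: list of (pic, region); parts: list of convex point sets; compare union hulls with hull of region"
    H=[(p,hullof(biggest(r))) for p,r in obs]
    def f(q):
        e=0
        for p,h in H:
            m=hullmask(proj(p,put(parts,q,z))); e+=1-(m&h).sum()/max(1,(m|h).sum())
        return e/len(H)
    n=len(q0)
    r=minimize(f,q0,method="Nelder-Mead",options=dict(initial_simplex=np.r_[[q0],np.array(q0)+np.diag([.01,.01,.08])],xatol=1e-4,fatol=1e-5))
    return r.x,r.fun
E
python3 - <<'E'
from h import *
p=shot("top"); s=shot("scene")
def best(k,pic,lo=0,**kw):
    return spotter.trace(k,pic)
c=[d for k in("coater","stand","start_top") for d in spotter.trace(k,p) if abs(d["box"][2]-150)<12 and abs(d["box"][3]-148)<12]
q0=[*ray(p,280,183,.078)[:2],.05]; print("coater0",q0)
if c: print("top",fit(COAT,q0,[(p,c[0]["region"])]))
cs=spotter.trace("coater",s)[0]; print("scene",fit(COAT,q0,[(s,cs["region"])]))
tt=[d for d in spotter.trace("tray",p) if d["box"][2]>60][0]
q0=[*ray(p,140,213,.013)[:2],.03]; print("tray",q0,fit(TRAY,q0,[(p,tt["region"])]))
for n,u,v,z in(("chuck",281,176,.124),("jl",252,225,.11),("jr",317,219,.11),("post",233,205,.124),("btn",342,231,.08),("cover",446.6,209.8,.128),("block",456,204,.204),("blue",248,292,.04),("purple",314,281,.04),("dish",364,299,.018),("bottle",127,115,.15),("stbase",432,172,0.01)): print(n,ray(p,u,v,z).round(3))
w=shot("wrist"); print(np.array(w["hand_eye"]).round(3).tolist(),w["camera_matrix"])
E
```

```text
coater0 [np.float64(0.5845438639808709), np.float64(-0.0077821487048111305), 0.05]
top (array([ 0.59035259, -0.00749103,  0.09969503]), np.float64(0.018230254064744544))
scene (array([ 0.59228742, -0.00661528,  0.09804199]), np.float64(0.03302921527570046))
tray [np.float64(0.5195852820363759), np.float64(0.33020791792839144), 0.03] (array([0.52009677, 0.32719015, 0.09556346]), np.float64(0.014346409272779748))
chuck [ 0.59  -0.01   0.124]
jl [0.48  0.053 0.11 ]
jr [ 0.496 -0.092  0.11 ]
post [0.523 0.096 0.124]
btn [ 0.474 -0.152  0.08 ]
cover [ 0.518 -0.379  0.128]
block [ 0.517 -0.375  0.204]
blue [0.333 0.063 0.04 ]
purple [ 0.361 -0.09   0.04 ]
dish [ 0.321 -0.21   0.018]
bottle [0.718 0.335 0.15 ]
stbase [ 0.634 -0.384  0.01 ]
[[-0.001, -0.968, -0.249, 0.072], [1.0, -0.0, -0.001, 0.001], [0.001, -0.249, 0.968, -0.168], [0.0, 0.0, 0.0, 1.0]] [[292.56854488   0.         282.96864872]
 [  0.         292.56854488 210.02397105]
 [  0.           0.           1.        ]]
```

Request:
servo_tool --commands '[-0.505, -0.426, -0.145, 0, 0, -19.5, 0.09, -0.505, -0.426, -0.145, 0, 0, -19.5, 0.09, -0.505, -0.426, -0.145, 0, 0, -19.5, 0.09, -0.505, -0.426, -0.145, 0, 0, -19.5, 0.09, -0.505, -0.426, -0.145, 0, 0, -19.5, 0.09, -0.505, -0.426, -0.145, 0, 0, -19.5, 0.09, -0.505, -0.426, -0.145, 0, 0, -19.5, 0.09, -0.505, -0.426, -0.145, 0, 0, -19.5, 0.09, -0.505, -0.426, -0.145, 0, 0, -19.5, 0.09, -0.505, -0.426, -0.145, 0, 0, -19.5, 0.09]'

```text
time: 2.45
tool_pos: [0.4899, 0.0411, 0.3506]
ee_rot: [3.141, 0.001, -3.041]
wrist_force: [1.1, 0.2, -0.8]
width: 0.0902
finger_force: 0.0
```

Request:
servo_tool --commands '[0, 0, 0, 0, 0, 0, 0.09, 0, 0, 0, 0, 0, 0, 0.09]'

```text
time: 2.7
tool_pos: [0.4889, 0.0431, 0.3497]
ee_rot: [3.141, -0.001, -3.041]
wrist_force: [-0.3, 1.0, -0.3]
width: 0.0899
finger_force: 0.0
```

Run:
```python
from h import *
w=shot("wrist"); cv2.imwrite("pics/w1.png",w["img"])
for k in ("jar0","collar_post","start_top","coater"):
    for d in spotter.trace(k,w)[:7]:
        ys,xs=np.nonzero(d["region"]); print(k,round(d["conf"],2),d["box"],xs.mean().round(1),ys.mean().round(1),w["img"][d["region"]].mean(0).round())
        if k=="jar0" and d["box"][2]<90:
            u,v=xs.mean(),ys.mean()
            for zb in (.07,.084,0):
                q0=[*ray(w,u,v,zb+.02)[:2],0]; q,e=fit(JAR,q0,[(w,d["region"])],zb); print("   ",zb,q[:2].round(4),round(e,3))
```

```text
jar0 0.87 [294.6, 69.9, 25.3, 32.5] 306.8 84.2 [180. 106.  65.]
    0.07 [0.3527 0.0622] 0.302
    0.084 [0.3556 0.0603] 0.345
    0 [0.3382 0.0659] 0.068
jar0 0.83 [174.6, 172.2, 33.1, 30.3] 191.3 184.6 [60. 62. 64.]
    0.07 [ 0.5002 -0.0886] 0.081
    0.084 [ 0.4975 -0.0843] 0.138
    0 [ 0.5144 -0.1111] 0.188
jar0 0.73 [278.8, 165.8, 26.7, 32.2] 292.5 184.2 [79. 79. 78.]
    0.07 [0.4851 0.0575] 0.051
    0.084 [0.4828 0.0569] 0.04
    0 [0.4946 0.0623] 0.291
jar0 0.72 [229.5, 237.0, 28.6, 35.8] 241.9 253.8 [81. 84. 84.]
    0.07 [ 0.6023 -0.0089] 0.054
    0.084 [ 0.5968 -0.0074] 0.046
    0 [ 0.6366 -0.0185] 0.291
jar0 0.67 [194.4, 78.3, 32.3, 28.9] 208.0 91.9 [102.  54.  83.]
    0.07 [ 0.3742 -0.0669] 0.292
    0.084 [ 0.376  -0.0627] 0.335
    0 [ 0.3642 -0.0867] 0.058
collar_post 0.85 [181.4, 183.4, 146.8, 123.3] 255.7 233.6 [184. 185. 178.]
collar_post 0.58 [147.1, 154.2, 16.1, 20.9] 153.0 163.1 [181. 188. 186.]
start_top 0.58 [148.0, 152.6, 13.5, 20.8] 152.4 162.6 [188. 195. 193.]
coater 0.93 [134.3, 140.8, 217.8, 167.1] 250.8 217.4 [154. 155. 149.]
coater 0.43 [182.4, 185.4, 146.7, 123.6] 256.4 233.8 [185. 186. 179.]
```

View pics/w1.png

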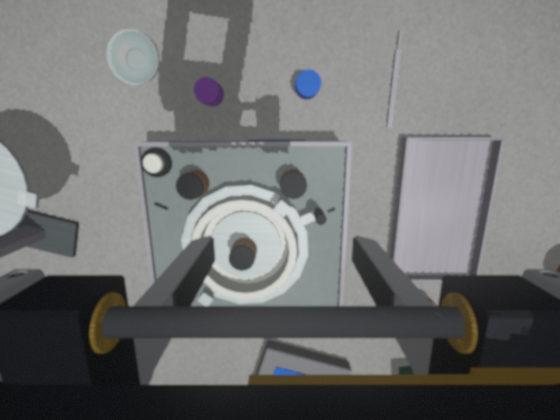

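```bash
cat >> h.py <<'E'
def plan(*wps):
    "wps: (x,y,z,heading_deg of tool x) world -> rows in tool axes"
    o,T=pose(); h=np.arctan2(T[1,0],T[0,0]); print("at",T[:3,3].round(4),"head",np.degrees(h).round(1)%360,"q",np.round(o["joint_positions"],2))
    for w in wps:
        d=T[:3,:3].T@(np.array(w[:3])-T[:3,3]); a=(np.degrees(h)-w[3]+180)%360-180
        print(w,"->",d.round(3).tolist(),round(a,1),"rows",round(max(np.linalg.norm(d)/.0625,abs(a)/10.7),1))
E
python3 - <<'E'
from h import *
p=shot("top"); s=shot("scene")
obs=[(s,spotter.trace("coater",s)[0]["region"])]+[(p,d["region"]) for k in("coater","stand") for d in spotter.trace(k,p) if abs(d["box"][2]-150)<12 and abs(d["box"][3]-148)<12][:1]
print(fit(COAT,[.591,-.007,.098],obs))
# cover: disc+ears+block hull at z .124
CV=np.r_[circ(.078,0),circ(.078,.006),box(.02,.18,0,.006),box(.044,.032,.046,.08)]
for q0 in ([.518,-.379,0],[.518,-.379,.12],[.518,-.379,-.12]):
    for n,pp in(("top",p),("scene",s)):
        d=[d for d in spotter.trace("cover",pp) if d["box"][2]>60]
        if d: print(n,d[0]["box"],fit(CV,q0,[(pp,d[0]["region"])],.124))
plan((.485,.057,.18,168),(.485,.057,.087,168))
E
```

```text
(array([ 0.59125044, -0.00761284,  0.09898516]), np.float64(0.27546172565181404))
top [406.9, 176.0, 81.5, 67.1] (array([ 0.51977713, -0.38007844, -0.15895255]), np.float64(0.013917758698599236))
scene [80.3, 254.6, 107.0, 78.9] (array([ 0.52140761, -0.37894434, -0.19957867]), np.float64(0.039215479071340265))
top [406.9, 176.0, 81.5, 67.1] (array([ 0.51998279, -0.37985129, -0.17286722]), np.float64(0.013836136733586524))
scene [80.3, 254.6, 107.0, 78.9] (array([ 0.52111372, -0.3785267 , -0.19624793]), np.float64(0.03938932266869799))
top [406.9, 176.0, 81.5, 67.1] (array([ 0.51989758, -0.3798525 , -0.17356779]), np.float64(0.01380599264484239))
scene [80.3, 254.6, 107.0, 78.9] (array([ 0.52134456, -0.37794548, -0.15888615]), np.float64(0.040399123874422016))
at [0.4891 0.0429 0.3499] head 185.8 q [-0.03 -0.03  1.23  0.    1.94 -1.7 ]
(0.485, 0.057, 0.18, 168) -> [0.003, 0.014, 0.17] 17.8 rows 2.7
(0.485, 0.057, 0.087, 168) -> [0.003, 0.014, 0.263] 17.8 rows 4.2
```

Request:
servo_tool --commands '[0.003, 0.014, 0.12, 0, 0, 17.8, 0.056, 0.003, 0.014, 0.17, 0, 0, 17.8, 0.056, 0.003, 0.014, 0.17, 0, 0, 17.8, 0.056, 0.003, 0.014, 0.17, 0, 0, 17.8, 0.056, 0.003, 0.014, 0.215, 0, 0, 17.8, 0.056, 0.003, 0.014, 0.25, 0, 0, 17.8, 0.056, 0.003, 0.014, 0.263, 0, 0, 17.8, 0.056, 0.003, 0.014, 0.263, 0, 0, 17.8, 0.056, 0.003, 0.014, 0.263, 0, 0, 17.8, 0.03, 0.003, 0.014, 0.263, 0, 0, 17.8, 0.03]'

```text
time: 4.75
tool_pos: [0.486, 0.0567, 0.0889]
ee_rot: [3.141, 0.003, 2.931]
wrist_force: [-0.1, -0.2, 6.7]
width: 0.0393
finger_force: 26.3
```

Request:
servo_tool --commands '[0, 0, 0, 0, 0, 0, 0.03, 0, 0, 0, 0, 0, 0, 0.03, 0, 0, 0, 0, 0, 0, 0.03]'

```text
time: 5.12
tool_pos: [0.486, 0.0567, 0.0889]
ee_rot: [3.141, 0.004, 2.932]
wrist_force: [0.3, 0.0, 5.2]
width: 0.0396
finger_force: 30.0
```

Run:
```python
from h import *
a=.0956; tx,ty=.520,.327
print(pose()[0]["width"],pose()[0]["finger_force"])
for l in(-.078,-.005,.068): print(l, tx+l*np.cos(a),ty+l*np.sin(a))
X,Y=tx-.078*np.cos(a),ty-.078*np.sin(a)
plan((.485,.057,.2,168),(X,Y,.2,186),(X,Y,.023,186))
```

```text
0.039606115805253465 30.00186413526535
-0.078 0.44235616365700836 0.3195545532073135
-0.005 0.5150228310036544 0.3265227277696996
0.068 0.5876894983503005 0.33349090233208567
at [0.486  0.0567 0.0889] head 168.0 q [ 0.    0.01  1.71  0.    1.42 -1.36]
(0.485, 0.057, 0.2, 168) -> [0.001, 0.0, -0.111] -0.0 rows 1.8
(np.float64(0.44235616365700836), np.float64(0.3195545532073135), 0.2, 186) -> [0.097, 0.248, -0.111] -18.0 rows 4.6
(np.float64(0.44235616365700836), np.float64(0.3195545532073135), 0.023, 186) -> [0.098, 0.248, 0.066] -18.0 rows 4.4
```

Request:
servo_tool --commands '[0, 0, -0.06, 0, 0, 0, 0.03, 0, 0, -0.115, 0, 0, 0, 0.03, 0.04, 0.1, -0.115, 0, 0, -9, 0.03, 0.07, 0.15, -0.111, 0, 0, -18, 0.03, 0.085, 0.2, -0.111, 0, 0, -18, 0.03, 0.098, 0.248, -0.111, 0, 0, -18, 0.03, 0.098, 0.248, -0.06, 0, 0, -18, 0.03, 0.098, 0.248, 0.0, 0, 0, -18, 0.03, 0.098, 0.248, 0.05, 0, 0, -18, 0.03, 0.098, 0.248, 0.065, 0, 0, -18, 0.03]'

```text
time: 6.38
tool_pos: [0.4364, 0.3174, 0.0216]
ee_rot: [-3.136, -0.011, -3.037]
wrist_force: [-15.2, -11.4, 44.1]
width: 0.0393
finger_force: 30.1
```

Request:
servo_tool --commands '[0, 0, 0, 0, 0, 0, 0.03, 0, 0, 0, 0, 0, 0, 0.03]'

```text
time: 6.62
tool_pos: [0.441, 0.3198, 0.0227]
ee_rot: [3.141, 0.001, -3.038]
wrist_force: [0.0, 0.4, 0.1]
width: 0.0397
finger_force: 30.0
```

Request:
servo_tool --commands '[0, 0, 0, 0, 0, 0, 0.06, 0, 0, 0, 0, 0, 0, 0.06, 0, 0, -0.06, 0, 0, 0, 0.06, 0, 0, -0.12, 0, 0, 0, 0.07, 0, 0, -0.18, 0, 0, 0, 0.07, -0.03, -0.06, -0.23, 0, 0, 0, 0.07, -0.05, -0.12, -0.28, 0, 0, 0, 0.07, -0.05, -0.18, -0.33, 0, 0, 0, 0.07, -0.05, -0.24, -0.33, 0, 0, 0, 0.07, -0.05, -0.28, -0.33, 0, 0, 0, 0.07]'

```text
time: 7.88
tool_pos: [0.5172, 0.065, 0.3505]
ee_rot: [-3.141, 0.004, -3.037]
wrist_force: [0.5, -0.3, -0.9]
width: 0.07
finger_force: 0.0
```

Request:
servo_tool --commands '[0, 0, 0, 0, 0, 0, 0.07, 0, 0, 0, 0, 0, 0, 0.07]'

```text
time: 8.12
tool_pos: [0.5167, 0.0667, 0.3483]
ee_rot: [3.141, -0.0, -3.038]
wrist_force: [0.2, 0.3, -0.8]
width: 0.0702
finger_force: 0.0
```

```bash
cat > jars.py <<'E'
from h import *
def jars():
    w=shot("wrist")
    for d in spotter.trace("jar0",w)[:8]:
        if d["box"][2]>90: continue
        ys,xs=np.nonzero(d["region"]); u,v=xs.mean(),ys.mean(); r=[]
        for zb in (.07,.084,0.,.004):
            q,e=fit(JAR,[*ray(w,u,v,zb+.02)[:2],0],[(w,d["region"])],zb); r.append((zb,*q[:2].round(4),round(e,3)))
        print(round(d["conf"],2),np.round([u,v]),w["img"][d["region"]].mean(0).round(),[tuple(map(float,x)) for x in r])
    return w
E
python3 - <<'E'
from jars import *
w=jars(); cv2.imwrite("pics/w2.png",w["img"])
plan((.500,-.0885,.18,208),(.5,-.0885,.088,208))
E
```

```text
0.91 [193.  70.] [109.  58.  89.] [(0.07, 0.3782, -0.0644, 0.268), (0.084, 0.3806, -0.059, 0.315), (0.0, 0.3637, -0.0875, 0.037), (0.004, 0.3644, -0.0862, 0.047)]
0.8 [229. 232.] [83. 87. 89.] [(0.07, 0.6008, -0.009, 0.148), (0.084, 0.5946, -0.0063, 0.167), (0.0, 0.6226, -0.0185, 0.2), (0.004, 0.6214, -0.0176, 0.192)]
0.71 [175. 164.] [63. 66. 67.] [(0.07, 0.5012, -0.0887, 0.058), (0.084, 0.4994, -0.0829, 0.094), (0.0, 0.5084, -0.1158, 0.227), (0.004, 0.509, -0.1142, 0.217)]
0.64 [441. 148.] [72. 72. 77.] [(0.07, 0.4428, 0.2805, 0.269), (0.084, 0.4431, 0.2724, 0.316), (0.0, 0.4396, 0.3214, 0.046), (0.004, 0.4399, 0.319, 0.053)]
0.59 [294.  63.] [179. 108.  69.] [(0.07, 0.3564, 0.0662, 0.246), (0.084, 0.3601, 0.0664, 0.292), (0.0, 0.3375, 0.0668, 0.044), (0.004, 0.3387, 0.0668, 0.044)]
at [0.5164 0.0678 0.348 ] head 186.1 q [ 0.02  0.03  1.17  0.    1.94 -1.66]
(0.5, -0.0885, 0.18, 208) -> [0.033, -0.154, 0.168] -21.9 rows 3.7
(0.5, -0.0885, 0.088, 208) -> [0.033, -0.154, 0.26] -21.9 rows 4.9
```

Request:
servo_tool --commands '[0.033, -0.154, 0.168, 0, 0, -21.9, 0.06, 0.033, -0.154, 0.168, 0, 0, -21.9, 0.06, 0.033, -0.154, 0.168, 0, 0, -21.9, 0.06, 0.033, -0.154, 0.168, 0, 0, -21.9, 0.06, 0.033, -0.154, 0.168, 0, 0, -21.9, 0.06, 0.033, -0.154, 0.21, 0, 0, -21.9, 0.06, 0.033, -0.154, 0.245, 0, 0, -21.9, 0.06, 0.033, -0.154, 0.259, 0, 0, -21.9, 0.06, 0.033, -0.154, 0.259, 0, 0, -21.9, 0.06, 0.033, -0.154, 0.259, 0, 0, -21.9, 0.03]'

```text
time: 9.48
tool_pos: [0.5014, -0.0898, 0.0916]
ee_rot: [-3.139, 0.003, -2.654]
wrist_force: [-0.8, -0.7, 0.2]
width: 0.0529
finger_force: 0.0
```

Request:
servo_tool --commands '[0, 0, 0, 0, 0, 0, 0.03, 0, 0, 0, 0, 0, 0, 0.03, 0, 0, 0, 0, 0, 0, 0.03]'

```text
time: 9.85
tool_pos: [0.5008, -0.0901, 0.091]
ee_rot: [-3.14, 0.002, -2.655]
wrist_force: [-0.6, 1.1, 6.2]
width: 0.0392
finger_force: 30.0
```

Run:
```python
from h import *
plan((.5,-.0885,.2,208),(.515,.3265,.2,186),(.515,.3265,.05,186),(.515,.3265,.0235,186))
```

```text
at [ 0.5008 -0.0901  0.091 ] head 207.9 q [-0.29  0.05  1.66  0.    1.43 -2.35]
(0.5, -0.0885, 0.2, 208) -> [-0.0, 0.002, -0.109] -0.1 rows 1.7
(0.515, 0.3265, 0.2, 186) -> [-0.207, 0.362, -0.109] 21.9 rows 6.9
(0.515, 0.3265, 0.05, 186) -> [-0.207, 0.362, 0.041] 21.9 rows 6.7
(0.515, 0.3265, 0.0235, 186) -> [-0.207, 0.362, 0.067] 21.9 rows 6.8
```

Request:
servo_tool --commands '[0, 0.002, -0.06, 0, 0, 0, 0.03, 0, 0.002, -0.115, 0, 0, 0, 0.03, -0.03, 0.06, -0.115, 0, 0, 5, 0.03, -0.06, 0.11, -0.115, 0, 0, 10, 0.03, -0.09, 0.16, -0.115, 0, 0, 16, 0.03, -0.12, 0.21, -0.115, 0, 0, 21.9, 0.03, -0.15, 0.26, -0.115, 0, 0, 21.9, 0.03, -0.18, 0.315, -0.112, 0, 0, 21.9, 0.03, -0.207, 0.362, -0.1, 0, 0, 21.9, 0.03, -0.207, 0.362, -0.08, 0, 0, 21.9, 0.03]'

```text
time: 11.1
tool_pos: [0.5132, 0.3305, 0.1684]
ee_rot: [3.141, 0.0, -3.033]
wrist_force: [0.8, -0.7, -1.0]
width: 0.0393
finger_force: 30.0
```

Request:
servo_tool --commands '[0, 0, 0.05, 0, 0, 0, 0.03, 0, 0, 0.09, 0, 0, 0, 0.03, 0, 0, 0.12, 0, 0, 0, 0.03, 0, 0, 0.135, 0, 0, 0, 0.03, 0, 0, 0.14, 0, 0, 0, 0.03, 0, 0, 0.14, 0, 0, 0, 0.03]'

```text
time: 11.85
tool_pos: [0.5144, 0.327, 0.0303]
ee_rot: [3.141, 0.001, -3.038]
wrist_force: [-0.5, 0.3, -1.4]
width: 0.0392
finger_force: 30.0
```

Request:
servo_tool --commands '[0, 0, 0.003, 0, 0, 0, 0.03, 0, 0, 0.005, 0, 0, 0, 0.03, 0, 0, 0.005, 0, 0, 0, 0.06, 0, 0, 0.005, 0, 0, 0, 0.06, 0, 0, -0.05, 0, 0, 0, 0.06, 0, 0, -0.11, 0, 0, 0, 0.07, 0, 0, -0.17, 0, 0, 0, 0.07, 0, -0.03, -0.23, 0, 0, 0, 0.07, 0, -0.08, -0.27, 0, 0, 0, 0.07, 0, -0.14, -0.29, 0, 0, 0, 0.07]'

```text
time: 13.1
tool_pos: [0.5282, 0.1927, 0.321]
ee_rot: [3.141, 0.006, -3.035]
wrist_force: [0.3, -1.0, -0.3]
width: 0.0699
finger_force: 0.0
```

Request:
servo_tool --commands '[0.02, -0.06, -0.03, 0, 0, 0, 0.07, 0.02, -0.12, -0.03, 0, 0, 0, 0.07, 0.02, -0.16, -0.03, 0, 0, 0, 0.07, 0.02, -0.16, -0.03, 0, 0, 0, 0.07, 0.02, -0.16, -0.03, 0, 0, 0, 0.07]'

```text
time: 13.72
tool_pos: [0.5243, 0.0324, 0.3474]
ee_rot: [3.141, 0.0, -3.038]
wrist_force: [0.2, -0.3, -0.3]
width: 0.0697
finger_force: 0.0
```

Run:
```python
from jars import *
w=jars(); cv2.imwrite("pics/w3.png",w["img"])
plan((.596,-.0075,.2,186),(.596,-.0075,.102,186))
```

```text
0.88 [251. 233.] [88. 90. 90.] [(0.07, 0.602, -0.0082, 0.029), (0.084, 0.5967, -0.0071, 0.046), (0.0, 0.6276, -0.017, 0.273), (0.004, 0.6268, -0.0152, 0.259)]
0.88 [216.  67.] [121.  64.  99.] [(0.07, 0.3795, -0.0692, 0.256), (0.084, 0.3832, -0.0663, 0.302), (0.0, 0.3639, -0.0875, 0.047), (0.004, 0.3645, -0.0865, 0.05)]
0.81 [317.  60.] [176. 106.  68.] [(0.07, 0.358, 0.0608, 0.261), (0.084, 0.3618, 0.0589, 0.306), (0.0, 0.3379, 0.0665, 0.032), (0.004, 0.339, 0.066, 0.038)]
0.66 [455. 191.] [71. 71. 77.] [(0.07, 0.506, 0.2828, 0.266), (0.084, 0.5061, 0.2738, 0.31), (0.0, 0.5155, 0.329, 0.043), (0.004, 0.5148, 0.3263, 0.048)]
0.55 [462. 146.] [69. 70. 75.] [(0.07, 0.4444, 0.2771, 0.256), (0.084, 0.4457, 0.2683, 0.303), (0.0, 0.4406, 0.3222, 0.036), (0.004, 0.4409, 0.3196, 0.038)]
at [0.5243 0.0332 0.3473] head 186.1 q [-0.05  0.04  1.16  0.    1.94 -1.72]
(0.596, -0.0075, 0.2, 186) -> [-0.067, -0.048, 0.147] 0.1 rows 2.7
(0.596, -0.0075, 0.102, 186) -> [-0.067, -0.048, 0.245] 0.1 rows 4.1
```

View pics/w3.png

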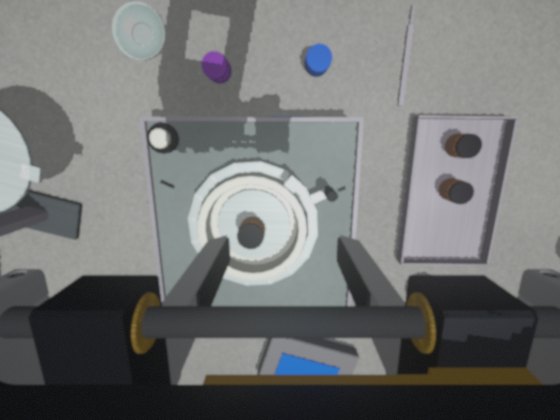

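Two jars stand in the tray, at (462,146) and (457,190). The deck is clear, and only the chuck jar at (250,233) remains.

Request:
servo_tool --commands '[-0.067, -0.048, 0.05, 0, 0, 0, 0.064, -0.067, -0.048, 0.1, 0, 0, 0, 0.064, -0.067, -0.048, 0.147, 0, 0, 0, 0.064, -0.067, -0.048, 0.19, 0, 0, 0, 0.064, -0.067, -0.048, 0.225, 0, 0, 0, 0.064, -0.067, -0.048, 0.243, 0, 0, 0, 0.064, -0.067, -0.048, 0.243, 0, 0, 0, 0.064, -0.067, -0.048, 0.243, 0, 0, 0, 0.03, -0.067, -0.048, 0.243, 0, 0, 0, 0.03, -0.067, -0.048, 0.243, 0, 0, 0, 0.03]'

```text
time: 15.08
tool_pos: [0.5969, -0.0086, 0.106]
ee_rot: [3.141, 0.003, -3.038]
wrist_force: [-0.6, 1.2, 2.1]
width: 0.0395
finger_force: 30.0
```

Request:
servo_tool --commands '[0, 0, 0, 0, 0, 0, 0.03, 0, 0, 0, 0, 0, 0, 0.03]'

```text
time: 15.32
tool_pos: [0.5969, -0.0085, 0.106]
ee_rot: [3.141, 0.003, -3.038]
wrist_force: [-0.2, 1.2, 5.7]
width: 0.0395
finger_force: 30.0
```

Run:
```python
from h import *
plan((.5877,.3335,.2,186),(.5877,.3335,.0235,186))
```

```text
at [ 0.5969 -0.0085  0.106 ] head 186.0 q [-0.11  0.23  1.42  0.    1.48 -1.78]
(0.5877, 0.3335, 0.2, 186) -> [-0.027, 0.341, -0.094] -0.0 rows 5.7
(0.5877, 0.3335, 0.0235, 186) -> [-0.026, 0.341, 0.083] -0.0 rows 5.6
```

Request:
servo_tool --commands '[0, 0, -0.06, 0, 0, 0, 0.03, 0, 0, -0.1, 0, 0, 0, 0.03, -0.005, 0.06, -0.1, 0, 0, 0, 0.03, -0.01, 0.12, -0.1, 0, 0, 0, 0.03, -0.015, 0.18, -0.1, 0, 0, 0, 0.03, -0.02, 0.24, -0.1, 0, 0, 0, 0.03, -0.026, 0.3, -0.1, 0, 0, 0, 0.03, -0.026, 0.341, -0.09, 0, 0, 0, 0.03, -0.026, 0.341, -0.06, 0, 0, 0, 0.03, -0.026, 0.341, -0.03, 0, 0, 0, 0.03]'

```text
time: 16.58
tool_pos: [0.586, 0.3336, 0.1323]
ee_rot: [-3.14, -0.001, -3.036]
wrist_force: [0.3, 0.5, -0.9]
width: 0.0392
finger_force: 30.0
```

Request:
servo_tool --commands '[0, 0, 0.04, 0, 0, 0, 0.03, 0, 0, 0.075, 0, 0, 0, 0.03, 0, 0, 0.095, 0, 0, 0, 0.03, 0, 0, 0.1, 0, 0, 0, 0.03, 0, 0, 0.1, 0, 0, 0, 0.03]'

```text
time: 17.2
tool_pos: [0.5871, 0.3333, 0.0351]
ee_rot: [3.141, 0.001, -3.038]
wrist_force: [0.6, 0.3, -1.2]
width: 0.0394
finger_force: 30.0
```

Request:
servo_tool --commands '[0, 0, 0.006, 0, 0, 0, 0.03, 0, 0, 0.009, 0, 0, 0, 0.03, 0, 0, 0.009, 0, 0, 0, 0.06, 0, 0, 0.009, 0, 0, 0, 0.06, 0, 0, -0.05, 0, 0, 0, 0.06, 0, 0, -0.11, 0, 0, 0, 0.07, 0, 0, -0.17, 0, 0, 0, 0.07, 0, -0.03, -0.23, 0, 0, 0, 0.07, 0.02, -0.08, -0.27, 0, 0, 0, 0.07, 0.05, -0.13, -0.3, 0, 0, 0, 0.07]'

```text
time: 18.45
tool_pos: [0.5545, 0.2067, 0.3312]
ee_rot: [3.141, 0.003, -3.037]
wrist_force: [0.2, -1.3, 0.4]
width: 0.0703
finger_force: 0.0
```

Request:
servo_tool --commands '[0, -0.52, -0.06, 0, 0, 16, 0.09, 0, -0.52, -0.06, 0, 0, 16, 0.09, 0, -0.52, -0.06, 0, 0, 16, 0.09, 0, -0.52, -0.06, 0, 0, 16, 0.09, 0, -0.52, -0.06, 0, 0, 16, 0.09, 0, -0.52, -0.06, 0, 0, 16, 0.09, 0, -0.52, -0.06, 0, 0, 16, 0.09, 0, -0.52, -0.06, 0, 0, 16, 0.09, 0, -0.52, -0.06, 0, 0, 16, 0.09, 0, -0.52, -0.06, 0, 0, 16, 0.09]'

```text
time: 19.7
tool_pos: [0.6082, -0.3115, 0.3877]
ee_rot: [3.141, -0.001, 2.963]
wrist_force: [-0.3, 0.7, 1.0]
width: 0.09
finger_force: 0.0
```

Request:
servo_tool --commands '[0, 0, 0, 0, 0, 0, 0.09, 0, 0, 0, 0, 0, 0, 0.09]'

```text
time: 19.95
tool_pos: [0.6084, -0.3076, 0.3897]
ee_rot: [-3.142, 0.001, 2.969]
wrist_force: [-0.6, 0.9, 0.5]
width: 0.0899
finger_force: 0.0
```

Run:
```python
from h import *
w=shot("wrist"); cv2.imwrite("pics/w4.png",w["img"])
plan((.46,-.34,.4,180))
for k in("cover","hook","stand"):
  for d in spotter.trace(k,w)[:3]: print(k,d["conf"],d["box"])
t=shot("top"); cv2.imwrite("pics/t4.png",t["img"])
print([ (d["conf"],d["box"]) for d in spotter.trace("jar0",t)])
```

```text
at [ 0.6084 -0.3077  0.3897] head 170.1 q [-0.55  0.46  0.56  0.    2.12 -1.95]
(0.46, -0.34, 0.4, 180) -> [0.141, -0.057, -0.01] -9.9 rows 2.4
cover 0.61 [163.5, 75.6, 121.8, 111.2]
cover 0.4 [338.6, 0.0, 220.9, 251.6]
stand 0.6 [200.5, 99.1, 72.6, 124.1]
[(0.85, [136.8, 236.1, 15.3, 20.6]), (0.77, [132.4, 176.5, 16.9, 16.0]), (0.6, [239.8, 285.1, 16.7, 15.3]), (0.55, [307.4, 274.6, 13.7, 14.2]), (0.5, [127.5, 205.0, 22.2, 17.9]), (0.37, [412.0, 161.4, 3.3, 8.1])]
```

View pics/w4.png

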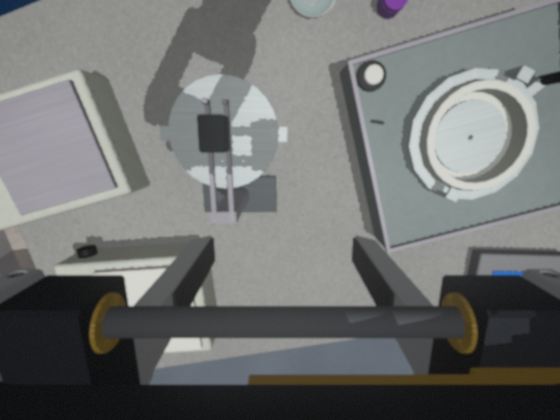

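Run:
```python
from h import *
w=shot("wrist"); g=w["img"].astype(int).max(2)
m=np.zeros(g.shape,bool); m[112:155,195:235]=g[112:155,195:235]<45
m=biggest(m); ys,xs=np.nonzero(m); r=cv2.minAreaRect(np.float32(np.c_[xs,ys])); print("blk",r, m.sum())
BL=box(.044,.032,.046,.08)
print("block fit",[fit(BL,[.52,-.378,a],[(w,m)],.124) for a in(-.17,0.)])
a=ray(w,216.5,102,.18);b=ray(w,223,214,.17); print(a,b,np.degrees(np.arctan2(*(b-a)[1::-1])),np.linalg.norm(b-a))
d=[d for d in spotter.trace("cover",w) if d["box"][2]<150][0]
CV=np.r_[circ(.078,0),circ(.078,.006),box(.02,.18,0,.006),box(.044,.032,.046,.08)]
print("cov",fit(CV,[.52,-.379,-.17],[(w,d["region"])],.124))
```

```text
Traceback (most recent call last):
  File "h.py", line 35, in biggest
    n,l,s,_=cv2.connectedComponentsWithStats(reg.astype(np.uint8)); return l==1+np.argmax(s[1:,4])
                                                                                ~~~~~~~~~^^^^^^^^^
ValueError: attempt to get argmax of an empty sequence
```

Run:
```python
from h import *
w=shot("wrist"); g=w["img"].astype(int).max(2); print(g[112:155:6,190:240:5])
m=np.zeros(g.shape,bool); m[108:158,192:238]=g[108:158,192:238]<75
m=biggest(m); ys,xs=np.nonzero(m); r=cv2.minAreaRect(np.float32(np.c_[xs,ys])); print("blk",r, m.sum())
BL=box(.044,.032,.046,.08)
print("block fit",[fit(BL,[.52,-.378,a],[(w,m)],.124) for a in(-.17,0.)])
a=ray(w,216.5,102,.18);b=ray(w,223,214,.17); print(a,b,np.degrees(np.arctan2(*(b-a)[1::-1])),np.linalg.norm(b-a))
d=[d for d in spotter.trace("cover",w) if d["box"][2]<150][0]
CV=np.r_[circ(.078,0),circ(.078,.006),box(.02,.18,0,.006),box(.044,.032,.046,.08)]
print("cov",fit(CV,[.52,-.379,-.17],[(w,d["region"])],.124))
```

```text
[[135 135 133 123 102 134 136 124 121 146]
 [137 135  52  54  56  56  58  56 107 181]
 [135 136  55  55  55  57  57  55 120 201]
 [136 136  59  54  56  57  58  53  92 142]
 [138 137  61  54  56  55  57  56  87 178]
 [136 136  75  55  56  55  56  55  89 204]
 [136 137  83  54  55  56  57  54  84 205]
 [136 137 135 132 111 124 133 134 115 200]]
blk ((214.0, 133.5), (37.0, 30.0), 90.0) 1086
block fit [(array([ 0.52272071, -0.37670471, -0.19194578]), np.float64(0.10097913163880923)), (array([ 0.52192339, -0.37817487, -0.1208403 ]), np.float64(0.10446362515413066))]
[ 0.48544267 -0.36877842  0.18      ] [ 0.62680826 -0.39526189  0.17      ] -10.610816525021598 0.1441721411472523
cov (array([ 0.52183789, -0.37874335, -0.18078075]), np.float64(0.011314503242785934))
```

```bash
cat > rim.py <<'E'
from h import *
def rim(p,q0=(.591,-.0075)):
    e=cv2.Canny(cv2.GaussianBlur(p["img"],(3,3),0),40,110); D=np.minimum(cv2.distanceTransform(255-e,cv2.DIST_L2,5),4).astype(np.float32)
    def f(q):
        uv=np.r_[tuple(proj(p,np.c_[circ(r,z,q[0],q[1],160)]) for r,z in((.08,.11),(.068,.11)))].astype(np.float32)
        return cv2.remap(D,uv[:,0].copy(),uv[:,1].copy(),cv2.INTER_LINEAR,borderValue=4).mean()
    rs=[minimize(f,np.array(q0)+[a,b],method="Nelder-Mead",options=dict(initial_simplex=np.array(q0)+[a,b]+np.array([[0,0],[.004,0],[0,.004]]))) for a in(-.006,0,.006) for b in(-.006,0,.006)]
    r=min(rs,key=lambda r:r.fun); return r.x.round(4),round(r.fun,2)
E
python3 - <<'E'
from rim import *
for n in("wrist","top","scene"):
    p=shot(n); print(n,rim(p))
    if n=="wrist":
        g=p["img"].max(2)[127:147,461:481].astype(float); v,u=np.unravel_index(g.argmin(),g.shape); print("dot",u+461,v+127,g.min(),ray(p,u+461,v+127,.084))
plan((.522,-.378,.26,169.6),(.522,-.378,.186,169.6))
E
```

```text
wrist (array([ 0.592, -0.006]), np.float64(1.24))
dot 471 137 120.0 [ 0.59234123 -0.00643542  0.084     ]
top (array([ 0.579, -0.008]), np.float64(0.8))
scene (array([ 0.5923, -0.0083]), np.float64(1.18))
at [ 0.6083 -0.3095  0.3887] head 170.0 q [-0.55  0.46  0.56  0.    2.12 -1.95]
(0.522, -0.378, 0.26, 169.6) -> [0.073, -0.083, 0.129] 0.4 rows 2.7
(0.522, -0.378, 0.186, 169.6) -> [0.073, -0.083, 0.203] 0.4 rows 3.7
```

Request:
servo_tool --commands '[0.073, -0.083, 0.05, 0, 0, 0.4, 0.06, 0.073, -0.083, 0.1, 0, 0, 0.4, 0.06, 0.073, -0.083, 0.129, 0, 0, 0.4, 0.06, 0.073, -0.083, 0.129, 0, 0, 0.4, 0.06, 0.073, -0.083, 0.16, 0, 0, 0.4, 0.06, 0.073, -0.083, 0.19, 0, 0, 0.4, 0.06, 0.073, -0.083, 0.203, 0, 0, 0.4, 0.06, 0.073, -0.083, 0.203, 0, 0, 0.4, 0.06]'

```text
time: 21.55
tool_pos: [0.5233, -0.3786, 0.1873]
ee_rot: [-3.141, 0.002, 2.96]
wrist_force: [0.6, 0.6, 0.0]
width: 0.0595
finger_force: 0.0
```

Run:
```python
from h import *
w=shot("wrist"); cv2.imwrite("pics/w5.png",w["img"]); plan((.522,-.378,.186,169.6))
```

```text
at [ 0.5234 -0.3789  0.1881] head 169.6 q [-0.71  0.31  1.17  0.    1.66 -2.1 ]
(0.522, -0.378, 0.186, 169.6) -> [0.001, 0.001, 0.002] -0.0 rows 0.0
```

View pics/w5.png

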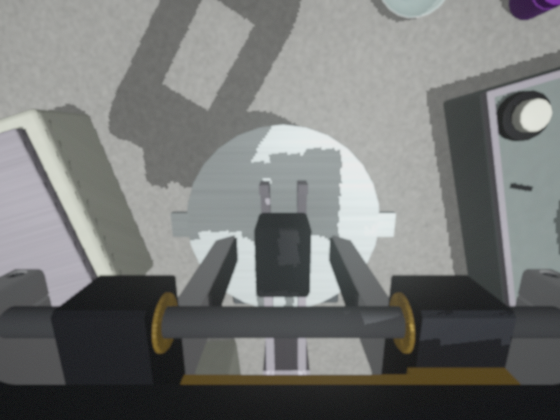

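Request:
servo_tool --commands '[0, 0, 0, 0, 0, 0, 0.02, 0, 0, 0, 0, 0, 0, 0.02, 0, 0, 0, 0, 0, 0, 0.02, 0, 0, 0, 0, 0, 0, 0.02, 0, 0, -0.007, 0, 0, 0, 0.02, 0, 0, -0.014, 0, 0, 0, 0.02, 0, 0, -0.02, 0, 0, 0, 0.02, 0, 0, -0.02, 0, 0, 0, 0.02]'

```text
time: 22.6
tool_pos: [0.5222, -0.3786, 0.2066]
ee_rot: [-3.141, 0.001, 2.959]
wrist_force: [-0.2, 0.2, -2.8]
width: 0.0316
finger_force: 30.0
```

Request:
servo_tool --commands '[0.02, 0, 0, 0, 0, 0, 0.02, 0.05, 0, 0, 0, 0, 0, 0.02, 0.085, 0, 0, 0, 0, 0, 0.02, 0.12, 0, 0, 0, 0, 0, 0.02, 0.15, 0, 0, 0, 0, 0, 0.02, 0.15, 0, 0, 0, 0, 0, 0.02, 0.15, 0, -0.04, 0, 0, 0, 0.02, 0.15, 0, -0.09, 0, 0, 0, 0.02, 0.15, 0, -0.09, 0, 0, 0, 0.02]'

```text
time: 23.72
tool_pos: [0.3766, -0.3528, 0.301]
ee_rot: [-3.135, 0.009, 2.96]
wrist_force: [0.6, -0.6, -3.6]
width: 0.0317
finger_force: 30.0
```

Run:
```python
from h import *
print(pose()[0]["wrist_force"],pose()[0]["width"])
c=(.592,-.007); plan((*c,.29,185.7),(*c,.19,185.7),(*c,.173,185.7))
s=shot("scene"); cv2.imwrite("pics/s5.png",s["img"][:, :420])
```

```text
[ 0.58170314 -0.55887309 -3.61827624] 0.03172562840251916
at [ 0.3766 -0.3528  0.301 ] head 169.6 q [-0.86  0.    1.29  0.    1.84 -2.25]
(0.592, -0.007, 0.29, 185.7) -> [-0.149, 0.379, 0.01] -16.1 rows 6.5
(0.592, -0.007, 0.19, 185.7) -> [-0.148, 0.38, 0.11] -16.1 rows 6.8
(0.592, -0.007, 0.173, 185.7) -> [-0.148, 0.38, 0.127] -16.1 rows 6.8
```

View pics/s5.png

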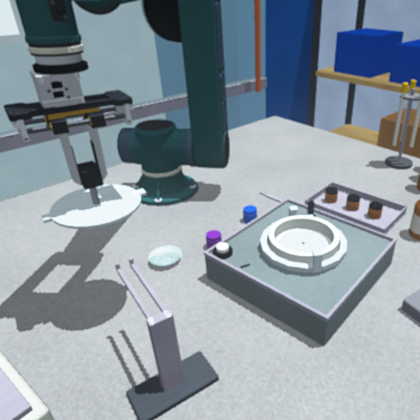

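The cover hangs level in the gripper at (90,205) in the crop, clear of the prongs at (125,265). Three jars stand in the tray at (330,193), (352,203) and (375,210).

Request:
servo_tool --commands '[-0.02, 0.05, 0.01, 0, 0, -3, 0.02, -0.04, 0.105, 0.01, 0, 0, -6, 0.02, -0.06, 0.16, 0.01, 0, 0, -9, 0.02, -0.08, 0.215, 0.01, 0, 0, -12, 0.02, -0.1, 0.265, 0.01, 0, 0, -15, 0.02, -0.12, 0.31, 0.01, 0, 0, -16.1, 0.02, -0.135, 0.35, 0.02, 0, 0, -16.1, 0.02, -0.149, 0.38, 0.04, 0, 0, -16.1, 0.02, -0.149, 0.38, 0.06, 0, 0, -16.1, 0.02, -0.149, 0.38, 0.06, 0, 0, -16.1, 0.02]'

```text
time: 25.02
tool_pos: [0.5881, -0.0036, 0.2303]
ee_rot: [3.139, -0.01, -3.042]
wrist_force: [-0.5, -0.0, -2.9]
width: 0.0317
finger_force: 30.0
```

Request:
servo_tool --commands '[0, 0, 0, 0, 0, 0, 0.02, 0, 0, 0, 0, 0, 0, 0.02]'

```text
time: 25.28
tool_pos: [0.5901, -0.005, 0.2369]
ee_rot: [-3.141, 0.002, -3.044]
wrist_force: [0.1, 0.1, -2.7]
width: 0.0317
finger_force: 30.0
```

Run:
```python
from h import *
c=(.593,-.007); plan((*c,.2,185.7),(*c,.185,185.7),(*c,.173,185.7))
for n in("top","scene"):
    p=shot(n); zc=pose()[1][2,3]-.063
    CV=np.r_[circ(.078,0),circ(.078,.006),box(.02,.18,0,.006)]
    d=[d for d in spotter.trace("cover",p) if 50<d["box"][2]<150]
    if d: print(n,d[0]["box"],fit(CV,[*c,.099],[(p,d[0]["region"])],zc))
    cv2.imwrite(f"pics/{n}6.png",p["img"])
```

```text
at [ 0.5901 -0.005   0.2369] head 185.6 q [-0.1   0.17  1.24  0.    1.73 -1.77]
(0.593, -0.007, 0.2, 185.7) -> [-0.003, -0.002, 0.037] -0.1 rows 0.6
(0.593, -0.007, 0.185, 185.7) -> [-0.003, -0.002, 0.052] -0.1 rows 0.8
(0.593, -0.007, 0.173, 185.7) -> [-0.003, -0.002, 0.064] -0.1 rows 1.0
top [246.1, 145.5, 75.5, 61.9] (array([ 0.58535999, -0.0046427 ,  0.19104855]), np.float64(0.5583216422824748))
scene [266.4, 171.7, 77.5, 56.5] (array([ 0.58942922, -0.00344729,  0.10635125]), np.float64(0.17491827253957326))
```

View pics/scene6.png

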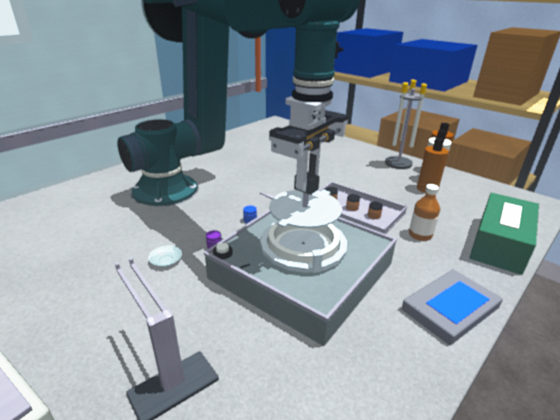

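The cover is over the bowl at (305,207), level and clear of everything. Lowering it.

Request:
servo_tool --commands '[-0.003, -0.002, 0.02, 0, 0, 0, 0.02, -0.003, -0.002, 0.037, 0, 0, 0, 0.02, -0.003, -0.002, 0.045, 0, 0, 0, 0.02, -0.003, -0.002, 0.049, 0, 0, 0, 0.02, -0.003, -0.002, 0.053, 0, 0, 0, 0.02, -0.003, -0.002, 0.056, 0, 0, 0, 0.02, -0.003, -0.002, 0.059, 0, 0, 0, 0.02, -0.003, -0.002, 0.061, 0, 0, 0, 0.02, -0.003, -0.002, 0.063, 0, 0, 0, 0.02, -0.003, -0.002, 0.063, 0, 0, 0, 0.02]'

```text
time: 26.72
tool_pos: [0.5931, -0.0062, 0.1728]
ee_rot: [3.142, 0.0, -3.043]
wrist_force: [0.5, 0.4, -2.4]
width: 0.0321
finger_force: 30.0
```

Request:
servo_tool --commands '[0, 0, 0.001, 0, 0, 0, 0.02, 0, 0, 0.001, 0, 0, 0, 0.02, 0, 0, 0.002, 0, 0, 0, 0.02, 0, 0, 0.002, 0, 0, 0, 0.02]'

```text
time: 27.22
tool_pos: [0.593, -0.0062, 0.1724]
ee_rot: [-3.141, 0.001, -3.043]
wrist_force: [-5.1, 0.4, 5.4]
width: 0.0316
finger_force: 30.0
```

Request:
servo_tool --commands '[0, 0, 0, 0, 0, 0, 0.06, 0, 0, 0, 0, 0, 0, 0.06, 0, 0, 0, 0, 0, 0, 0.06, 0, 0, -0.05, 0, 0, 0, 0.07, 0, 0, -0.11, 0, 0, 0, 0.07, 0.03, 0, -0.17, 0, 0, 0, 0.07, 0.06, 0, -0.19, 0, 0, 0, 0.07, 0.08, 0, -0.19, 0, 0, 0, 0.07, 0.08, 0, -0.19, 0, 0, 0, 0.07, 0.08, 0, -0.19, 0, 0, 0, 0.07]'

```text
time: 28.48
tool_pos: [0.5139, -0.0141, 0.3599]
ee_rot: [3.141, -0.001, -3.043]
wrist_force: [0.0, 0.1, -0.0]
width: 0.0704
finger_force: 0.0
```

Run:
```python
from h import *
w=shot("wrist"); cv2.imwrite("pics/w7.png",w["img"]); s=shot("scene")
CV=np.r_[circ(.078,0),circ(.078,.006),box(.02,.18,0,.006),box(.044,.032,.046,.08)]
for p in(w,s):
    for d in spotter.trace("cover",p)[:2]:
        print(d["conf"],d["box"],[(z,*map(lambda v:np.round(v,4),fit(CV,[.592,-.007,.099],[(p,d["region"])],z))) for z in(.11,.118)])
for k in("collar_post","start_top"): print(k,[(d["conf"],d["box"]) for d in spotter.trace(k,w)])
plan()
crop=s["img"][170:300,200:420]; cv2.imwrite("pics/s7.png",cv2.resize(crop,None,fx=3,fy=3,interpolation=cv2.INTER_CUBIC))
```

```text
0.95 [225.2, 188.7, 118.9, 100.0] [(0.11, array([ 0.5925, -0.0065,  0.1296]), np.float64(0.0325)), (0.118, array([ 0.5904, -0.0071,  0.142 ]), np.float64(0.0381))]
0.6 [269.6, 199.6, 71.6, 54.9] [(0.11, array([ 0.5931, -0.0068,  0.0865]), np.float64(0.0228)), (0.118, array([ 0.6003, -0.0157,  0.1088]), np.float64(0.037))]
collar_post [(0.94, [221.2, 168.8, 146.8, 124.7])]
start_top []
at [ 0.5138 -0.0141  0.3601] head 185.7 q [-0.14  0.02  1.15  0.    1.96 -1.81]
```

View pics/w7.png

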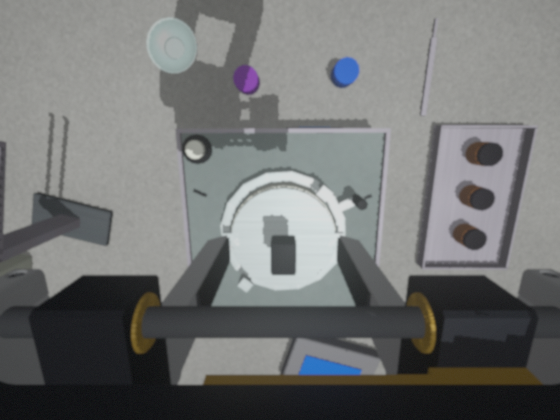

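View pics/s7.png

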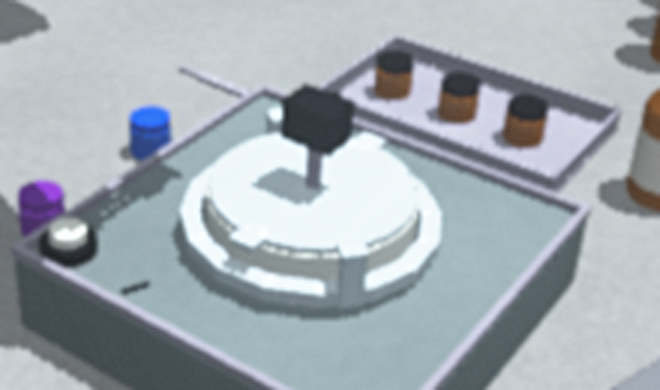

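The cover sits flat at (283,240) with its ears left and right. The post is at (359,201), three jars are upright in the tray, and the deck is clear. Next is the collar.

Run:
```python
from h import *
w=shot("wrist"); t=shot("top")
def blob(p,l,t_,r,b,th=75):
    g=p["img"].max(2); m=np.zeros(g.shape,bool); m[t_:b,l:r]=g[t_:b,l:r]<th; m=biggest(m); return m
POST=np.r_[circ(.008,.022),circ(.008,.054)]; C=np.array([.5926,-.0067])
for n,p,bx in(("w",w,(345,185,375,215)),("t",t,(225,195,242,214))):
    m=blob(p,*bx); ys,xs=np.nonzero(m); print(n,xs.min(),xs.max(),ys.min(),ys.max(),m.sum())
    for z in(.124,.11):
        r=ray(p,xs.mean(),ys.mean(),z); a=np.degrees(np.arctan2(r[1]-C[1],r[0]-C[0])); print(z,r.round(4),np.linalg.norm(r[:2]-C),a,np.radians(a-5.67-112))
g=w["img"].max(2); print(g[186:214:2,342:376:2])
```

```text
w 353 362 195 204 53
0.124 [0.5192 0.0916 0.124 ] 0.12264730065374346 126.74831697501023 0.1584465217536202
0.11 [0.5219 0.0955 0.11  ] 0.12425041718431691 124.69455627057957 0.12260163541322712
t 234 241 195 213 128
0.124 [0.5238 0.0843 0.124 ] 0.11409444112606995 127.06866152005027 0.16403758880537223
0.11 [0.5264 0.0855 0.11  ] 0.11353404045568098 125.68918095375197 0.13996111095619101
[[151 140 123 114 132 147 150 150 150 151 151 151 151 151 150 151 151]
 [148 117 105 102 109 126 146 150 150 151 150 151 149 149 150 150 150]
 [140 111 102 102 103 106 132 148 150 150 151 150 151 150 150 149 149]
 [132 105 102 103 103 102 110 136 149 152 152 151 151 151 148 149 149]
 [122 105 102 102 102  95  82  98 127 146 152 150 143 130 122 144 149]
 [106 104 104 104 104  88  67  64  77 116 141 129 105  90 100 136 150]
 [106 110 126 132 127  95  67  63  63  73  98  96 104 120 137 147 151]
 [136 167 193 198 182 116  66  65  65  69  73  87 126 147 149 151 150]
 [201 213 216 217 212 165  81  66  71  81  82  80 102 143 150 150 150]
 [218 218 218 218 217 202 142  79  78  83  81  79  90 135 150 151 150]
 [217 218 218 217 212 196 165 117  83  82  80  78  99 143 152 151 150]
 [218 216 211 198 176 158 151 143 114  89  85  94 124 147 150 150 150]
 [208 191 174 158 152 150 150 150 145 132 128 136 146 148 149 149 150]
 [192 158 152 152 149 149 149 150 148 149 149 149 149 148 150 150 150]]
```

Run:
```python
from h import *
w=shot("wrist"); C=np.array([.5926,-.0067])
for u,v in((362,203.5),(361,203),(363,204)):
    r=ray(w,u,v,.124); a=np.degrees(np.arctan2(r[1]-C[1],r[0]-C[0])); print(r.round(4),np.linalg.norm(r[:2]-C).round(4),a,np.radians(a-5.67-112))
r=ray(w,362,203.5,.124); a=np.arctan2(r[1]-C[1],r[0]-C[0]); P=C+.1245*np.array([np.cos(a),np.sin(a)]); h=np.degrees(a)-20; print(P)
plan((*P,.2,h),(*P,.112,h))
```

```text
[0.525  0.1003 0.124 ] 0.1266 122.28511363825416 0.08054892834122958
[0.5244 0.0988 0.124 ] 0.1256 122.88244395611449 0.09097430910987656
[0.5256 0.1019 0.124 ] 0.1276 121.69650135975526 0.07027570606375795
[0.52610048 0.09855238]
at [ 0.5136 -0.0141  0.3605] head 185.7 q [-0.14  0.02  1.15  0.    1.96 -1.81]
(np.float64(0.5261004765111168), np.float64(0.09855237943035529), 0.2, np.float64(102.28511363825416)) -> [-0.024, 0.111, 0.161] 83.4 rows 7.8
(np.float64(0.5261004765111168), np.float64(0.09855237943035529), 0.112, np.float64(102.28511363825416)) -> [-0.024, 0.111, 0.249] 83.4 rows 7.8
```

Request:
servo_tool --commands '[-0.024, 0.111, 0.13, 0, 0, 83.4, 0.05, -0.024, 0.111, 0.13, 0, 0, 83.4, 0.05, -0.024, 0.111, 0.13, 0, 0, 83.4, 0.05, -0.024, 0.111, 0.13, 0, 0, 83.4, 0.05, -0.024, 0.111, 0.13, 0, 0, 83.4, 0.05, -0.024, 0.111, 0.13, 0, 0, 83.4, 0.05, -0.024, 0.111, 0.13, 0, 0, 83.4, 0.05, -0.024, 0.111, 0.13, 0, 0, 83.4, 0.05, -0.024, 0.111, 0.13, 0, 0, 83.4, 0.05, -0.024, 0.111, 0.13, 0, 0, 83.4, 0.05]'

```text
time: 30.18
tool_pos: [0.5263, 0.0987, 0.2308]
ee_rot: [-3.142, -0.0, 1.787]
wrist_force: [-0.1, -0.6, 0.2]
width: 0.0502
finger_force: 0.0
```

Run:
```python
from h import *
w=shot("wrist"); 
plan((.5257,.0985,.16,102.3),(.5257,.0985,.112,102.3)); g=cv2.resize(w["img"],None,fx=1.4,fy=1.4); cv2.imwrite("pics/w8.png",g)
```

```text
at [0.5264 0.0987 0.2308] head 102.4 q [ 0.08  0.05  1.38  0.    1.71 -0.14]
(0.5257, 0.0985, 0.16, 102.3) -> [-0.0, -0.001, 0.071] 0.1 rows 1.1
(0.5257, 0.0985, 0.112, 102.3) -> [-0.0, -0.001, 0.119] 0.1 rows 1.9
```

View pics/w8.png

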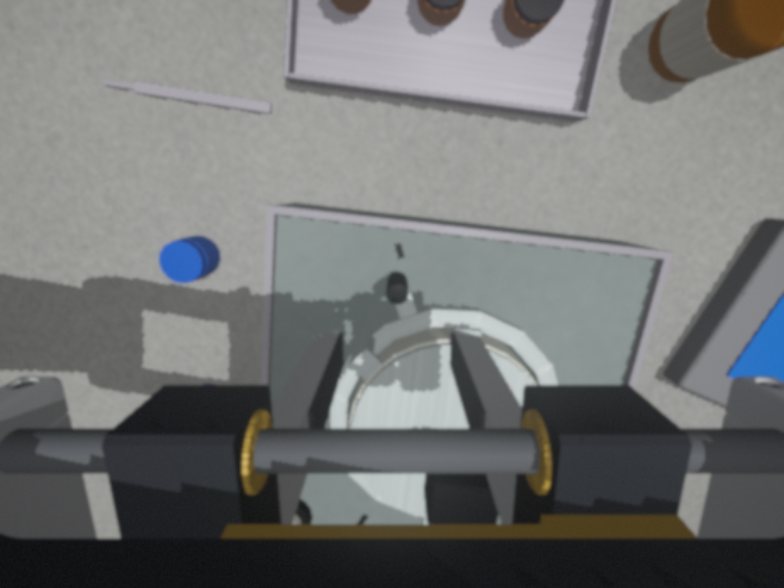

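The post is at (397,288) in the enlarged view, on the gripper's centre line. I'll check its position from this closer view.

Run:
```python
from h import *
w=shot("wrist"); C=np.array([.5926,-.0067]); g=w["img"].max(2); print(g[190:224:2,272:296:2])
m=np.zeros(g.shape,bool); m[190:224,272:296]=g[190:224,272:296]<80; m=biggest(m); ys,xs=np.nonzero(m); print(xs.min(),xs.max(),ys.min(),ys.max())
POST=np.r_[circ(.008,.022),circ(.008,.054)]
q,e=fit(POST,[.525,.098,0],[(w,m)],.07); print(q,e,np.linalg.norm(q[:2]-C),np.degrees(np.arctan2(*(q[:2]-C)[::-1])))
print("proj",proj(w,[.5255,.098,.124]),proj(w,[.5255,.098,.092]))
```

```text
[[147 146 147 147 147 147 148 148 149 148 148 148]
 [146 147 146 145 143 141 143 145 148 148 146 146]
 [146 146 141 125 101  91  98 115 136 145 147 146]
 [144 138 119  84  57  53  54  61  92 134 146 145]
 [129 112  92  61  51  49  51  52  60 114 144 145]
 [104  97  81  53  50  49  52  52  53  95 139 145]
 [ 98  98  77  52  54  54  57  56  53  85 137 145]
 [ 98  95  73  51  61  67  71  69  62  79 134 144]
 [ 97  94  70  61  64  67  69  70  69  82 133 144]
 [ 98  93  67  61  64  65  67  64  66  85 142 134]
 [ 99  96  71  59  62  63  64  63  63  99 171 137]
 [107 120  90  58  57  59  59  61  61 117 188 162]
 [112 123 103  67  55  54  55  60  74 118 159 156]
 [ 99  99  98  87  73  73  80  96 121 138 142 138]
 [ 98  98  99  96  95 111 131 136 142 143 142 140]
 [ 99  99  98  97  98 109 134 141 143 143 143 142]
 [ 97  97  97  98  98 101 126 141 143 145 143 142]]
276 290 195 216
[0.52597917 0.10180275 0.06838858] 0.06201240248049611 0.12732313512024074 121.54997958391729
proj [[281.62595719 212.40785175]] [[281.79036142 204.7589354 ]]
```

Request:
servo_tool --commands '[0.001, 0, 0.05, 0, 0, 0, 0.05, 0.001, 0, 0.09, 0, 0, 0, 0.05, 0.001, 0, 0.119, 0, 0, 0, 0.05, 0.001, 0, 0.119, 0, 0, 0, 0.05, 0.001, 0, 0.119, 0, 0, 0, 0.05, 0.001, 0, 0.119, 0, 0, 0, 0.01, 0.001, 0, 0.119, 0, 0, 0, 0.01, 0.001, 0, 0.119, 0, 0, 0, 0.01, 0.001, 0, 0.119, 0, 0, 0, 0.01, 0.001, 0, 0.119, 0, 0, 0, 0.01]'

```text
time: 31.52
tool_pos: [0.5264, 0.0997, 0.1122]
ee_rot: [3.141, 0.0, 1.785]
wrist_force: [-0.7, -0.9, 0.6]
width: 0.0152
finger_force: 30.0
```

Run:
```python
from h import *
o,T=pose(); C=np.array([.5926,-.0067]); P=T[:2,3]; print(P,o["width"],o["wrist_force"],np.linalg.norm(P-C),np.degrees(np.arctan2(*(P-C)[::-1])))
a0=np.arctan2(*(P-C)[::-1]); r0=np.linalg.norm(P-C); h0=np.degrees(np.arctan2(T[1,0],T[0,0]))
a1=np.radians(112+5.67)+2.345; N=20
for i in range(1,N+1):
    s=i/N; a=a0+s*(a1-a0); r=r0+s*(.125-r0); X=np.r_[C+r*np.array([np.cos(a),np.sin(a)]),T[2,3]]
    if i==11: base=last; 
    h=h0+s*100
    if i<=10: T0=T[:3,3];hh=h0
    else: T0,hh=base
    c,s_=np.cos(np.radians(hh)),np.sin(np.radians(hh)); d=X-T0
    print(i,np.round([c*d[0]+s_*d[1], s_*d[0]-c*d[1]],4),-round(h-hh,1)); last=(X,h)
```

```text
[0.52636454 0.09966937] 0.01517890129465164 [-0.72592397 -0.87974347  0.61308312] 0.12530594054072422 121.91023144343139
1 [-0.0055 -0.0131] -5.0
2 [-0.0125 -0.0255] -10.0
3 [-0.0209 -0.037 ] -15.0
4 [-0.0305 -0.0475] -20.0
5 [-0.0412 -0.0568] -25.0
6 [-0.0529 -0.0648] -30.0
7 [-0.0655 -0.0715] -35.0
8 [-0.0787 -0.0767] -40.0
9 [-0.0924 -0.0804] -45.0
10 [-0.1065 -0.0825] -50.0
11 [-0.0087 -0.0112] -5.0
12 [-0.0187 -0.0213] -10.0
13 [-0.0297 -0.0302] -15.0
14 [-0.0417 -0.0379] -20.0
15 [-0.0545 -0.0441] -25.0
16 [-0.0679 -0.0488] -30.0
17 [-0.0817 -0.052 ] -35.0
18 [-0.0958 -0.0536] -40.0
19 [-0.11   -0.0535] -45.0
20 [-0.1241 -0.0519] -50.0
```

Request:
servo_tool --commands '[-0.0055, -0.0131, 0, 0, 0, -5, 0.01, -0.0125, -0.0255, 0, 0, 0, -10, 0.01, -0.0209, -0.037, 0, 0, 0, -15, 0.01, -0.0305, -0.0475, 0, 0, 0, -20, 0.01, -0.0412, -0.0568, 0, 0, 0, -25, 0.01, -0.0529, -0.0648, 0, 0, 0, -30, 0.01, -0.0655, -0.0715, 0, 0, 0, -35, 0.01, -0.0787, -0.0767, 0, 0, 0, -40, 0.01, -0.0924, -0.0804, 0, 0, 0, -45, 0.01, -0.1065, -0.0825, 0, 0, 0, -50, 0.01]'

```text
time: 32.78
tool_pos: [0.4665, -0.0207, 0.1121]
ee_rot: [3.14, -0.005, 2.662]
wrist_force: [-5.1, 4.0, 5.2]
width: 0.015
finger_force: 30.0
```

Request:
servo_tool --commands '[-0.0087, -0.0112, 0, 0, 0, -5, 0.01, -0.0187, -0.0213, 0, 0, 0, -10, 0.01, -0.0297, -0.0302, 0, 0, 0, -15, 0.01, -0.0417, -0.0379, 0, 0, 0, -20, 0.01, -0.0545, -0.0441, 0, 0, 0, -25, 0.01, -0.0679, -0.0488, 0, 0, 0, -30, 0.01, -0.0817, -0.052, 0, 0, 0, -35, 0.01, -0.0958, -0.0536, 0, 0, 0, -40, 0.01, -0.11, -0.0535, 0, 0, 0, -45, 0.01, -0.1241, -0.0519, 0, 0, 0, -50, 0.01]'

```text
time: 34.02
tool_pos: [0.5528, -0.1265, 0.1122]
ee_rot: [3.142, -0.004, -2.75]
wrist_force: [-2.4, -0.8, 4.6]
width: 0.0154
finger_force: 30.0
```

Request:
servo_tool --commands '[0, 0, 0, 0, 0, 0, 0.01, 0, 0, 0, 0, 0, 0, 0.01, 0, 0, 0, 0, 0, 0, 0.01]'

```text
time: 34.4
tool_pos: [0.5533, -0.1266, 0.1122]
ee_rot: [-3.14, -0.001, -2.754]
wrist_force: [-3.0, -4.2, 3.6]
width: 0.0152
finger_force: 30.0
```

```bash
cat > ang.py <<'E'
from h import *
o,T=pose(); C=np.array([.5926,-.0067]); P=T[:2,3]; a=np.degrees(np.arctan2(*(P-C)[::-1]))%360
print(P,o["width"],o["wrist_force"].round(1),o["wrist_torque"].round(2),np.linalg.norm(P-C),a,"collar",np.radians(a-117.67)); plan()
E
python3 ang.py
```

```text
[ 0.55329673 -0.12664817] 0.015212752361649966 [-3.  -4.2  3.6] [-0.67  0.73  0.19] 0.12622326252944607 251.85764467318722 collar 2.3420162150433472
at [ 0.5533 -0.1266  0.1122] head 202.2 q [-0.32  0.17  1.49 -0.    1.48 -2.28]
```

Request:
servo_tool --commands '[-0.0015, -0.0013, 0, 0, 0, 0, 0.01, -0.003, -0.0026, 0, 0, 0, 0, 0.01, -0.003, -0.0026, 0, 0, 0, 0, 0.01]'

```text
time: 34.78
tool_pos: [0.5537, -0.1266, 0.1121]
ee_rot: [3.138, -0.008, -2.754]
wrist_force: [-11.4, -0.4, 8.4]
width: 0.0153
finger_force: 30.0
```

```bash
python3 ang.py
```

```text
[ 0.55366921 -0.1266227 ] 0.015349848425430163 [-11.4  -0.4   8.4] [-0.16  2.24  0.06] 0.12608354378211056 252.01489234161014 collar 2.3447607045984116
at [ 0.5537 -0.1266  0.1121] head 202.2 q [-0.32  0.18  1.48 -0.    1.49 -2.28]
```

Request:
servo_tool --commands '[0.002, 0.0018, 0, 0, 0, 0, 0.01, 0.002, 0.0018, 0, 0, 0, 0, 0.045, 0.002, 0.0018, 0, 0, 0, 0, 0.045, 0.002, 0.0018, 0, 0, 0, 0, 0.045, 0.002, 0.0018, -0.05, 0, 0, 0, 0.045, 0.002, 0.0018, -0.11, 0, 0, 0, 0.045, 0.03, 0.05, -0.16, 0, 0, 8, 0.045, 0.06, 0.08, -0.21, 0, 0, 16, 0.045, 0.06, 0.09, -0.24, 0, 0, 16, 0.045, 0.06, 0.09, -0.24, 0, 0, 16, 0.045]'

```text
time: 36.02
tool_pos: [0.4686, -0.0657, 0.3568]
ee_rot: [-3.138, 0.01, -3.031]
wrist_force: [1.1, -0.5, 0.2]
width: 0.0446
finger_force: 0.0
```

Run:
```python
from h import *
w=shot("wrist"); cv2.imwrite("pics/w9.png",cv2.resize(w["img"],None,fx=1.4,fy=1.4)); plan()
for k in("start_top","jar0"):
  for d in spotter.trace(k,w)[:6]: print(k,d["conf"],d["box"])
```

```text
at [ 0.4685 -0.066   0.3536] head 186.3 q [-0.26 -0.07  1.26  0.    1.95 -1.94]
start_top 0.58 [220.8, 175.0, 15.3, 19.0]
jar0 0.92 [360.8, 90.8, 28.8, 28.7]
jar0 0.74 [473.8, 248.2, 36.9, 31.0]
jar0 0.73 [478.9, 212.7, 36.5, 30.6]
jar0 0.59 [489.7, 170.9, 38.2, 28.1]
jar0 0.58 [266.1, 101.8, 26.0, 22.4]
```

View pics/w9.png

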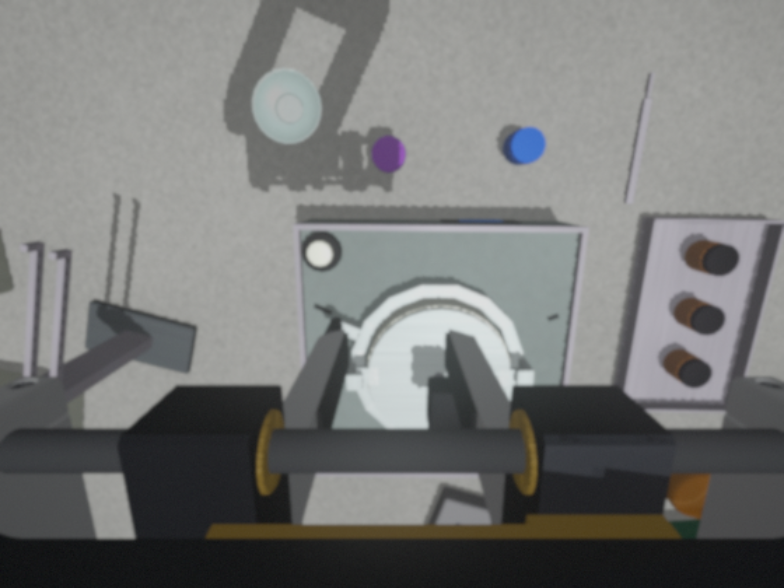

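Run:
```python
from h import *
w=shot("wrist"); d=spotter.trace("start_top",w)[0]; m=d["region"]; ys,xs=np.nonzero(m); print(xs.mean(),ys.mean(),d["box"])
g=w["img"].min(2); mm=np.zeros(g.shape,bool); mm[165:200,212:245]=g[165:200,212:245]>170; mm=biggest(mm); ys,xs=np.nonzero(mm); print(xs.mean(),ys.mean(),np.ptp(xs),np.ptp(ys))
for z in(.08,.088): print(z,ray(w,xs.mean(),ys.mean(),z).round(4), "diam", np.linalg.norm(ray(w,xs.min()-.5,180,z)-ray(w,xs.max()+.5,180,z)))
B=ray(w,xs.mean(),ys.mean(),.084); plan((*B[:2],.16,186),(*B[:2],.11,186))
```

```text
226.72549019607843 184.3562091503268 [219.2, 174.9, 17.3, 23.6]
226.70564516129033 184.31451612903226 17 17
0.08 [ 0.4772 -0.1501  0.08  ] diam 0.02710929355722443
0.088 [ 0.4758 -0.1488  0.088 ] diam 0.026614526041870683
at [ 0.4679 -0.0665  0.3491] head 186.2 q [-0.26 -0.07  1.27  0.    1.95 -1.94]
(np.float64(0.4765141708543976), np.float64(-0.1494495396435248), 0.16, 186) -> [-0.0, -0.084, 0.189] 0.2 rows 3.3
(np.float64(0.4765141708543976), np.float64(-0.1494495396435248), 0.11, 186) -> [-0.001, -0.084, 0.239] 0.2 rows 4.1
```

Request:
servo_tool --commands '[0, -0.05, 0.03, 0, 0, 0, 0, 0, -0.085, 0.07, 0, 0, 0, 0, 0, -0.085, 0.13, 0, 0, 0, 0, 0, -0.085, 0.18, 0, 0, 0, 0, 0, -0.085, 0.22, 0, 0, 0, 0, 0, -0.085, 0.239, 0, 0, 0, 0, 0, -0.085, 0.239, 0, 0, 0, 0, 0, -0.085, 0.239, 0, 0, 0, 0]'

```text
time: 37.28
tool_pos: [0.4775, -0.151, 0.1129]
ee_rot: [3.141, -0.0, -3.033]
wrist_force: [-0.4, 0.0, -0.2]
width: 0.0004
finger_force: 0.0
```

Request:
servo_tool --commands '[0, 0, 0.003, 0, 0, 0, 0, 0, 0, 0.006, 0, 0, 0, 0, 0, 0, 0.009, 0, 0, 0, 0, 0, 0, 0.009, 0, 0, 0, 0]'

```text
time: 37.78
tool_pos: [0.477, -0.1507, 0.1036]
ee_rot: [3.141, -0.0, -3.032]
wrist_force: [0.5, 1.1, -0.2]
width: 0.0002
finger_force: 0.0
```

Request:
servo_tool --commands '[0, 0, 0.003, 0, 0, 0, 0, 0, 0, 0.006, 0, 0, 0, 0, 0, 0, 0.006, 0, 0, 0, 0]'

```text
time: 38.15
tool_pos: [0.4774, -0.1508, 0.0982]
ee_rot: [-3.141, 0.001, -3.032]
wrist_force: [-0.8, 0.0, 3.7]
width: 0.0002
finger_force: 2.1
```

Request:
servo_tool --commands '[0, 0, 0.002, 0, 0, 0, 0, 0, 0, 0.003, 0, 0, 0, 0, 0, 0, 0.003, 0, 0, 0, 0]'

```text
time: 38.52
tool_pos: [0.4775, -0.1508, 0.0971]
ee_rot: [-3.141, 0.001, -3.032]
wrist_force: [-4.9, 1.5, 12.9]
width: 0.0005
finger_force: 6.1
```

Request:
servo_tool --commands '[0, 0, 0.002, 0, 0, 0, 0, 0, 0, 0.003, 0, 0, 0, 0, 0, 0, 0.003, 0, 0, 0, 0, 0, 0, 0.003, 0, 0, 0, 0]'

```text
time: 39.02
tool_pos: [0.4776, -0.1509, 0.0969]
ee_rot: [-3.14, 0.002, -3.032]
wrist_force: [-9.7, 3.1, 23.6]
width: 0.0005
finger_force: 11.6
```

Run:
```python
from h import *
o,T=pose(); print(T[:3,3],o["wrist_force"])
s=shot("scene"); cv2.imwrite("pics/s10.png",cv2.resize(s["img"][170:310,190:410],None,fx=3.4,fy=3.4,interpolation=cv2.INTER_CUBIC))
```

```text
[ 0.47756526 -0.15090362  0.09686098] [-9.65843445  3.06859469 23.6286127 ]
```

View pics/s10.png

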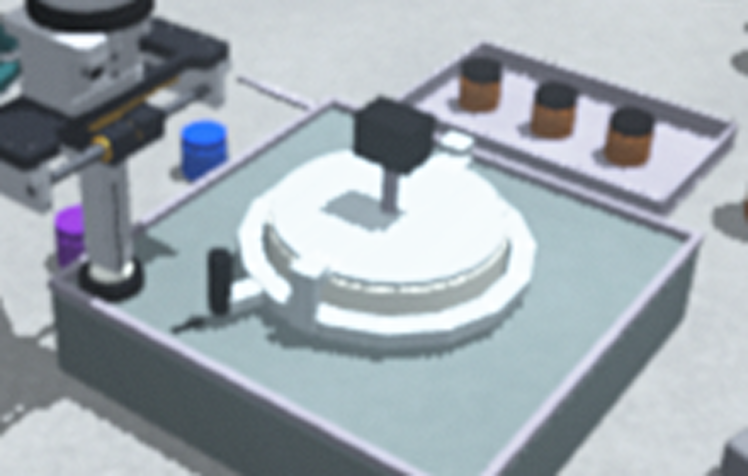

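Pressed at about 24 N: the tip is on the white button at (105,275), the post is at the mark, and the claws are over the ears. I'll release and step down once more, to confirm from the force profile that it travels.

Request:
servo_tool --commands '[0, 0, -0.006, 0, 0, 0, 0, 0, 0, -0.011, 0, 0, 0, 0, 0, 0, -0.011, 0, 0, 0, 0]'

```text
time: 39.45
tool_pos: [0.4777, -0.151, 0.1027]
ee_rot: [-3.141, 0.001, -3.032]
wrist_force: [0.5, -0.9, 1.8]
width: 0.0003
finger_force: 0.8
```

Request:
servo_tool --commands '[0, 0, 0.002, 0, 0, 0, 0, 0, 0, 0.002, 0, 0, 0, 0]'

```text
time: 39.7
tool_pos: [0.4777, -0.151, 0.1006]
ee_rot: [-3.141, 0.001, -3.032]
wrist_force: [1.8, 0.0, 2.3]
width: 0.0005
finger_force: 1.4
```

Request:
servo_tool --commands '[0, 0, 0.0015, 0, 0, 0, 0, 0, 0, 0.0015, 0, 0, 0, 0]'

```text
time: 39.95
tool_pos: [0.4777, -0.151, 0.0995]
ee_rot: [-3.141, 0.001, -3.032]
wrist_force: [2.5, -1.6, 3.8]
width: 0.0005
finger_force: 1.7
```

Request:
servo_tool --commands '[0, 0, 0.0015, 0, 0, 0, 0, 0, 0, 0.0015, 0, 0, 0, 0]'

```text
time: 40.2
tool_pos: [0.4777, -0.151, 0.0981]
ee_rot: [-3.141, 0.001, -3.032]
wrist_force: [2.8, -1.2, 4.6]
width: 0.0003
finger_force: 2.1
```

Request:
servo_tool --commands '[0, 0, 0.0015, 0, 0, 0, 0, 0, 0, 0.0015, 0, 0, 0, 0]'

```text
time: 40.45
tool_pos: [0.4777, -0.151, 0.0972]
ee_rot: [-3.141, 0.001, -3.032]
wrist_force: [1.5, -0.8, 6.4]
width: 0.0005
finger_force: 3.4
```

Request:
servo_tool --commands '[0, 0, 0.0015, 0, 0, 0, 0, 0, 0, 0.0015, 0, 0, 0, 0]'

```text
time: 40.7
tool_pos: [0.4777, -0.151, 0.0971]
ee_rot: [-3.141, 0.002, -3.032]
wrist_force: [-0.2, -0.3, 12.7]
width: 0.0009
finger_force: 6.2
```

The spring travel is clear: about 5.5 mm, then a hard stop. The button is pressed, so I'm retreating.

Request:
servo_tool --commands '[0, 0, -0.03, 0, 0, 0, 0, 0, 0, -0.09, 0, 0, 0, 0, 0, 0, -0.15, 0, 0, 0, 0, 0.02, 0, -0.2, 0, 0, 0, 0, 0.02, 0, -0.26, 0, 0, 0, 0, 0.02, 0, -0.26, 0, 0, 0, 0, 0.02, 0, -0.26, 0, 0, 0, 0]'

```text
time: 41.58
tool_pos: [0.4567, -0.1527, 0.3529]
ee_rot: [3.139, -0.004, -3.032]
wrist_force: [0.5, -0.4, -1.2]
width: 0.0006
finger_force: 0.0
```

Run:
```python
from jars import *
w=jars(); s=shot("scene"); cv2.imwrite("pics/s11.png",s["img"])
CV=np.r_[circ(.078,0),circ(.078,.006),box(.02,.18,0,.006),box(.044,.032,.046,.08)]
print([fit(CV,[.592,-.007,.099],[(s,d["region"])],.11) for d in spotter.trace("cover",s)[:1]])
```

```text
0.94 [328. 127.] [168.  93. 141.] [(0.07, 0.369, -0.1002, 0.267), (0.084, 0.3706, -0.1028, 0.312), (0.0, 0.3642, -0.088, 0.031), (0.004, 0.3642, -0.0886, 0.037)]
0.8 [424. 121.] [163. 102.  70.] [(0.07, 0.3458, 0.0314, 0.221), (0.084, 0.3484, 0.0251, 0.269), (0.0, 0.3383, 0.0673, 0.047), (0.004, 0.3386, 0.0651, 0.039)]
0.78 [547. 198.] [50. 57. 70.] [(0.07, 0.4322, 0.2627, 0.101), (0.084, 0.4307, 0.2497, 0.121), (0.0, 0.4407, 0.324, 0.027), (0.004, 0.4402, 0.3205, 0.023)]
0.6 [525. 269.] [72. 77. 88.] [(0.07, 0.5522, 0.2447, 0.648), (0.084, 0.5452, 0.2288, 0.67), (0.0, 0.5781, 0.3134, 0.538), (0.004, 0.5765, 0.3092, 0.542)]
0.58 [543. 240.] [55. 58. 67.] [(0.07, 0.499, 0.2688, 0.131), (0.084, 0.4949, 0.2571, 0.154), (0.0, 0.5165, 0.3315, 0.038), (0.004, 0.5154, 0.3281, 0.039)]
[(array([ 0.59261315, -0.0058311 ,  0.16576923]), np.float64(0.032500529324581806))]
```

View pics/s11.png

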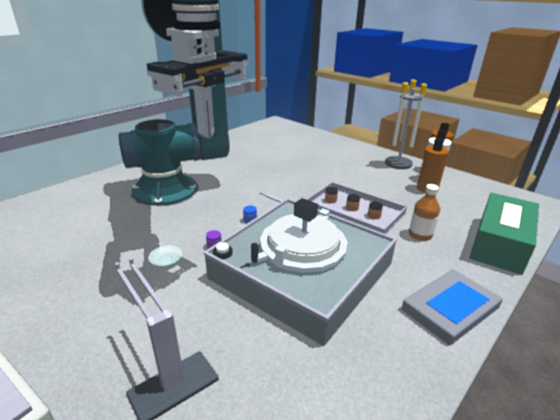

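The cover is seated and locked, with the post at (255,252). Three jars stand in the tray at (332,195), (353,203) and (375,210), and the arm is clear.

```bash
python3 -c "
from bench import close_job
print(close_job())"
```

```text
the job is handed in; nothing more can be done
None
```

All three jars found on the coater are upright in the tray, the cover is seated with its ears left and right, the collar is turned to its stop under the claws, the start button was pressed last, and the job is handed in; I pressed the button a second time to confirm its travel.

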